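Fish a dropped stand-off out of the gap behind a radiator with a bent hook

ROBOT

A 7-joint arm with a two-finger parallel gripper is mounted at the origin on a cart in front of the work surface, level with it; the furniture and walls round the work are solid. World frame = base frame: x ahead of the robot, y to its left, z up, the work surface at z = 0. Lengths are in mm, angles in rad, forces in N, time in s.
With the tool pointing down it reaches from about 400 to 875 mm from the base axis. Payload 4.4 kg.
Tool frame: the origin (TCP) lies at the very end of the fingers, on their centre line; the grasp point (between the pads) lies 19 mm behind it; z points along the fingers, y is the line along which they close (so a half turn about z gives the same grasp; the last joint's range is limited). The gripper opens to 85 mm and grips with 20 to 120 N. Pads are 22 mm wide; open, the fingers measure 114 mm over their backs; the gripper's body (76 mm by 85 mm) begins 54 mm behind the grasp point. The pads swing forward as they close: fully open they stand 13 mm farther back than shut.
Start: joints at [1.165, 0.628, 0.038, 1.517, -0.027, 0.996, -0.02], TCP at [216.673, -612.838, 197.513] pointing down, gripper open.
Joint ranges: [-3.06, 3.06], [-0.37, 2.12], [-1.25, 1.32], [0.18, 2.47], [-1.1, 4.24], [0.23, 1.98], [-2.94, 2.94]. Speed limits (rad/s): [2.57, 2.57, 3.14, 3.14, 3.14, 3.14, 3.14].

INTERFACE

Orientations are given as [roll, pitch, yaw] about the fixed x, y, z axes, in that order (R = Rz(yaw) Ry(pitch) Rx(roll)).
In Python, from cell import monitor, viewer, workorder gives the robot as it stands.
- The arm moves only by the tool arm_command, never from a script. Its argument "series" is one flat list of numbers, 5 for each row, row after row: the opening in per cent of the stroke, from 0 (shut) to 100 (fully open), then the shift along the tool's x, y, z in cm, then the turn about the tool's z in degrees. In form: [claw, x, y, z, roll, claw, x, y, z, roll, ...]. A call has exactly 5 rows; each row is the pose to reach, as a shift and turn from the pose commanded when the call began, along the tool's axes at that moment; what a row does not reach only later rows make up. A row lasts 1/12 s, in which the tool goes at most 41.7 mm and 7.16 degrees, less where a joint would pass 70% of its speed; a pose out of reach is approached as far as the arm can. A call with a gripper value outside its range is refused whole. The fingers move at their own pace and stop on an object; the grip force is fixed at half the most. Time passes only in rows, so rows that repeat a pose let the fingers close, or fill a call up. It gives the time, the measured TCP pose, the force, the opening and the grip force at its end, in the units of the state.
- monitor.read_state(): the state, without advancing time (a new reading comes with each control period).
- viewer.get_image(name): name is "scene" or "top"; returns (picture, depth): 400x640x3 uint8, red, green, blue; 400x640 float32, mm along the optical axis (not along the pixel's ray), 0 where there is no reading.
- viewer.camera_model(name): a dict with "mtx" (3x3 intrinsics, pixels), "R" (3x3) and "t" (3): a world point X has camera coordinates R X + t. Camera axes: x right, y down, z forward; pixel columns grow to the right and rows downward; lengths in mm; the calibration is good to about 2 mm. A picture is of the moment at which its call begins. camera_model takes no time and is no camera call.
- workorder.finish_job(): hands the job in; it is judged then, once.
The state is a dict: "clock": time; "qpos": joint angles; "qd": joint speeds; "tau": joint torques, N m; "eef_pos": TCP position; "tool_rot": TCP orientation; "force": force on the tool from outside, world axes, zero at the start; "torque": the same for the moment, N m; "width": finger opening in mm; "gripper_force": force on a finger pad.
Only numpy, scipy, OpenCV 4.12 (cv2) and the standard library are available. Lean on these libraries where they do the work, as an engineer would, in place of code of your own. Each camera call takes 0.05 s, during which the arm holds its last target. There are 200 camera calls.

TASK

A hexagonal steel stand-off has fallen into the narrow gap between the radiator and its fan shroud, where fingers do not reach. Take the bent-rod hook from the tool rack, fish the stand-off out by its hole with the hook alone (no fingers on it), going gently so that nothing presses hard on the delicate radiator fins, and set the stand-off down in the round parts dish without dropping it. Then hang the hook back upright in the slot it came from, and leave the other things on the bench alone.

Things in the scene. Friction and masses are not known exactly. Their poses are not given: they have to be found in the camera images.
- radiator: Radiator with a black plastic fan shroud, fixed, 226 mm long (x), rim 115 mm high. Origin on the bench under the middle of the gap; x along the gap, away from the robot; +y the radiator core, -y the shroud. The gap is 38 mm wide: core face at y +19 mm, shroud wall (sturdy, 220 x 103 mm) at y -19 mm; open at the top; steel floor at z 12 mm.
- gap_rim (a point): Middle of the open top of the gap, in the plane of the rim (115 mm above the bench). Two fixed stand-offs cross the far end of the gap at 97 mm from here along x (heights 29 and 100 mm), one the near end at -97 mm (height 29 mm); between x -80 and +80 mm the gap is clear over its whole depth.
- fins: Core of the radiator, part of it: thin aluminium fins, 170 mm long, that form the +y wall of the gap and bend if pressed with more than 8 N; the shroud wall facing it may be touched for reference. Its origin and axes are those of the radiator.
- standoff: The dropped part: hexagonal steel stand-off, 19 mm across flats, 32 mm long, about 0.06 kg, with a 9 mm hole right through it. Origin at its centre, x along the hole. It lies on a flat on the gap's floor, hole along the gap within 5 degrees (hole's centre 9.5 mm above that floor). Three more like it hold the shroud.
- hook: Hook, loose. Origin on the handle's axis under its 27 mm collar. Wooden handle 22 x 22 mm, flats along x and y, z 8 to 74 mm. A 4 mm soft rod, clamped and bent by hand, runs down 118 to 134 mm (length not known exactly); its foot points to -x, tip 37 mm from the axis and 2 mm higher than the heel. The foot is up to 14 mm off to +y or -y: find both by feel. Over 6 N sideways bends the rod.
- rack: Wooden tool rack, fixed, 226 mm wide (y), shelf top 150 mm above the bench. Origin on the bench under the middle slot. Three slots at y -70, 0, +70 mm, 14 mm wide, open to -x (31 mm from the slot's hanging point at x 0 to the front edge); two hold fixed screwdrivers with black handles up to 75 mm above the shelf, the third the hook, its foot to the front. Open below.
- dish: Round steel parts dish, fixed, 122 mm across the rim, about 100 mm at the bottom, 20 mm high, floor 3 mm above the bench. Origin on the bench under its centre.
- coolant_bottle: Bystander: upright bottle with a red cap, 86 mm across, 232 mm tall, behind the radiator. Origin under its centre.
- spray_can: Bystander: small aerosol can, 44 mm across, 125 mm tall. Origin under its centre.
- spanner: Bystander: open-ended spanner lying flat, 171 mm long (y), 6 mm thick. Origin under its centre.
- plug: Bystander: old spark plug lying on the bench, 72 mm long (y), 18 mm thick. Origin under its centre.

How it is judged (in metres and radians):
On the way, in this order (a step that is already met when the one before it is completed fails the run):
1. the hook is lifted off the rack in the gripper (distance of hook from where it was at the start of the episode above 0.05 m and contact force between the fingers and hook above 1 N), for 0.2 s.
2. the stand-off hangs on the hook, clear above the rim of the gap (z of standoff in the frame of radiator above 0.125 m and contact force between hook and standoff above 0.2 N), for 0.2 s.
3. the stand-off lies in the parts dish (horizontal distance between standoff and dish below 0.05 m and height (world z) of standoff below 0.025 m and contact force between standoff and dish above 0.2 N), for 0.2 s.
At the end, for the whole second after the job is handed in: The stand-off lies still in the parts dish (its centre within 50 mm of the dish's centre and below 25 mm), and the hook hangs still and upright (within 0.12 rad) in the slot it came from: its collar on the shelf (above 144 mm) and within 25 mm of where it was at the start (horizontal distance between standoff and dish below 0.05 m and height (world z) of standoff below 0.025 m and linear speed of each of standoff, hook below 0.03 m/s and distance of hook from where it was at the start of the episode below 0.025 m and angle between hook's own z axis and vertical below 0.12 rad and height (world z) of hook above 0.144 m); the robot touches nothing.
It fails at once if the radiator fins pressed with more than 8 N (contact force between fins and anything else above 8 N).
It fails at once if the stand-off dropped or flung (faster than 0.8 m/s) (linear speed of standoff above 0.8 m/s).
It fails at once if the stand-off touched by the fingers (contact force between the fingers and standoff above 0.3 N).
It fails at once if another thing on the bench moved by more than 3 cm (distance of any of coolant_bottle, spray_can, spanner, plug from where it was at the start of the episode above 0.03 m).
It also fails if it takes over 72 s, if anything falls off the work surface, if the arm or the gripper's body presses on something with over 40 N, if the wrist force passes 120 N, or if a joint passes its speed limit or range.

## Working session

There is one attempt and no reset: what is moved stays moved. The work goes in short steps, Python scripts to look and compute and a tool call to move; the robot and the scene stay as the last step left them, time stands still between calls to the robot, and variables do not carry over. Pictures are saved under pics/ and viewed, at most 10 in all, crops included, and the job is handed in when it is done.

Besides the shell and the picture viewer there is one more tool, called in YAML: its name, and indented under it one key for each argument. arm_command: Moves the arm, as the interface text tells. Its arguments: {"type":"object","properties":{"series":{"type":"array","items":{"type":"number"}}},"required":["series"]}

```bash
ls; mkdir -p pics
cat > h.py <<'E'
import numpy as np, cv2
from cell import monitor, viewer, workorder
def cloud(name):
    im,d=viewer.get_image(name); m=viewer.camera_model(name)
    K=np.array(m["mtx"]);R=np.array(m["R"]);t=np.array(m["t"])
    v,u=np.mgrid[0:400,0:640]
    P=np.stack([(u-K[0,2])/K[0,0]*d,(v-K[1,2])/K[1,1]*d,d],-1)
    W=(P-t)@R; W[d==0]=np.nan
    return im,W
def save(im,n,s=1):
    cv2.imwrite(f"pics/{n}.png",cv2.resize(im[...,::-1],None,fx=s,fy=s,interpolation=cv2.INTER_CUBIC))
def proj(name,X):
    m=viewer.camera_model(name);c=np.array(m["R"])@np.array(X)+np.array(m["t"]);p=np.array(m["mtx"])@c;return p[:2]/p[2]
E
python3 - <<'E'
from h import *
for n in("top","scene"):
    im,W=cloud(n); save(im,n); np.savez(f"{n}.npz",im=im,W=W); m=viewer.camera_model(n); print(n,-np.array(m["R"]).T@np.array(m["t"]))
print(monitor.read_state())
E
```

```text
pics
top [ 416.48191133   38.02828193 1124.88350701]
scene [-515.79274893 -794.98662565  810.63208061]
{'clock': 0.1, 'qpos': array([ 1.16523339,  0.62925271,  0.03847257,  1.51826535, -0.02700585,
        0.99630691, -0.02001731]), 'qd': array([ 0.00055139, -0.00078043,  0.0009297 , -0.00178182, -0.00105933,
       -0.00020938, -0.00143672]), 'tau': array([ 3.02230801e-03, -5.64531362e+01,  1.23025585e+00, -1.93970954e+01,
        1.12095513e-02,  5.52463287e-03,  3.93177356e-05]), 'eef_pos': array([ 216.42926734, -612.25344158,  196.68305192]), 'tool_rot': array([-3.13987930e+00,  2.87240947e-05,  3.39720028e-01]), 'force': array([-0.74931927, -0.21951816,  0.2579517 ]), 'torque': array([ 0.03975937,  0.00586458, -0.04981476]), 'gripper_force': 0.0, 'width': 85.53365987587746}
```

View pics/top.png

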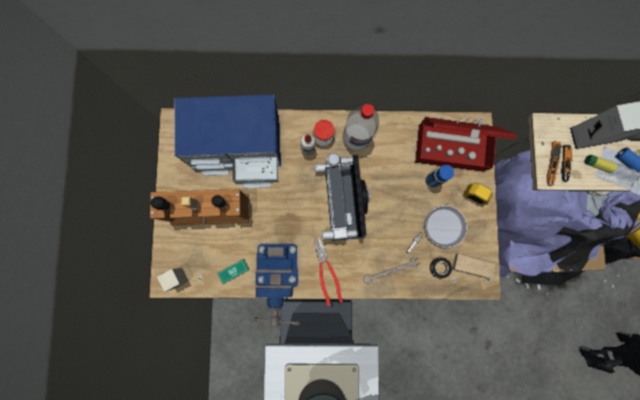

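View pics/scene.png

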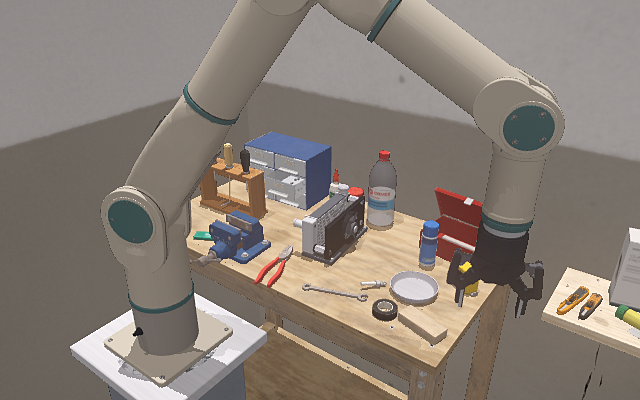

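The top view shows the rack at left (columns 150-248, rows 190-225) with the hook's wooden handle near (186,201). The radiator is at (325-368, 155-240) and the dish at (445,227). The scene view shows the same objects, with the gripper at right.

Run:
```python
from h import *
z=np.load("top.npz");im,W=z["im"],z["W"]
def rect(name,m):
    P=W[m][:,:2].astype(np.float32); r=cv2.minAreaRect(P); print(name,len(P),np.round(r[0],1),np.round(r[1],1),round(r[2],2),'z',np.round(np.nanmedian(W[m][:,2]),1)); return P
def box(u0,u1,v0,v1):
    m=np.zeros((400,640),bool);m[v0:v1,u0:u1]=1;return m
Z=W[...,2]
rect("rack",box(140,260,180,235)&(Z>142)&(Z<158))
m=box(140,260,180,235)&(Z>190)
n,l,s,c=cv2.connectedComponentsWithStats(m.astype(np.uint8))
for i in range(1,n):
    q=W[l==i]; print("handle",s[i],np.round(q.mean(0),1),"zmax",q[:,2].max(), im[l==i].mean(0).astype(int)); top=q[q[:,2]>q[:,2].max()-6]; print("  top",np.round(top.mean(0),1),len(top))
rect("rad",box(310,375,145,250)&(Z>106)&(Z<122))
rect("dish",box(415,475,200,255)&(Z>14)&(Z<26))
for nm,b in(("bottle",box(340,380,95,155)),("can",box(422,456,160,192))):
    q=W[b&(Z>60)]; print(nm,np.round(np.nanmin(q,0)),np.round(np.nanmax(q,0)))
# radiator profile
print("px of 0,0",proj("top",[0,0,0]))
for v in range(160,241,8): print(v,[(int(W[v,u,0]),int(W[v,u,1]),int(Z[v,u])) if np.isfinite(Z[v,u]) else None for u in range(322,372,3)])
save(im[140:260,300:390],"radz",6)
save(np.concatenate([im[170:240,140:260]],1),"rackz",6)
z=np.load("scene.npz"); save(z["im"][140:280,180:390],"scz",3.8)
```

```text
rack 1699 [533.8 329. ] [ 67.5 225.8] 2.61 z 150.5
handle [211 195  14  13 142] [531.4 255.8 215.7] zmax 225.34493468774517 [47 40 32]
  top [533.  259.1 222. ] 68
handle [150 196  17  14 193] [525.6 394.1 217.2] zmax 227.94033260013833 [40 36 32]
  top [526.8 398.2 224.5] 83
handle [181 196  14  11 129] [529.2 326.  219.1] zmax 230.07215799373662 [155 132  88]
  top [530.1 328.7 227.1] 64
rad 1507 [562.7 -59.6] [223.5 112.5] 0.38 z 114.3
dish 240 [ 502.7 -352.1] [136.2 171.8] 73.01 z 18.2
bottle [ 673. -159.   60.] [843. -44. 235.]
can [ 604. -374.   61.] [ 673. -302.  132.]
px of 0,0 [321.24841017 401.99172985]
160 [(682, 1, 3), (663, -4, 85), (650, -9, 137), (651, -17, 136), (651, -25, 137), (651, -33, 137), (657, -43, 113), (657, -51, 110), (657, -59, 111), (657, -67, 110), (658, -76, 108), (657, -83, 114), (685, -106, -2), (684, -115, 0), (683, -123, 6), (684, -132, 2), (684, -141, 0)]
168 [(649, 2, 44), (641, -4, 84), (634, -10, 116), (634, -18, 115), (635, -27, 111), (634, -35, 114), (652, -49, 34), (652, -58, 34), (652, -66, 33), (652, -75, 33), (644, -80, 71), (635, -83, 114
[... 1872 characters left out ...]
15), (492, -69, 7), (492, -77, 10), (492, -86, 12), (492, -94, 10), (488, -95, 72), (485, -98, 112), (485, -106, 115), (493, -131, 0), (493, -140, 0)]
232 [(464, 3, 99), (464, -4, 100), (464, -12, 103), (464, -20, 101), (463, -27, 118), (463, -34, 117), (463, -42, 115), (463, -50, 119), (464, -58, 116), (467, -74, 37), (467, -83, 37), (467, -91, 39), (467, -97, 54), (464, -98, 112), (464, -106, 113), (470, -131, 0), (470, -140, -1)]
240 [(445, 0, 1), (445, -8, 0), (445, -17, 0), (445, -25, 3), (445, -34, 2), (446, -43, -1), (446, -52, 0), (446, -60, 0), (446, -69, -2), (446, -78, 2), (446, -87, 0), (446, -95, 1), (446, -104, 0), (446, -113, 0), (446, -121, 1), (446, -130, 3), (446, -139, 0)]
```

View pics/radz.png

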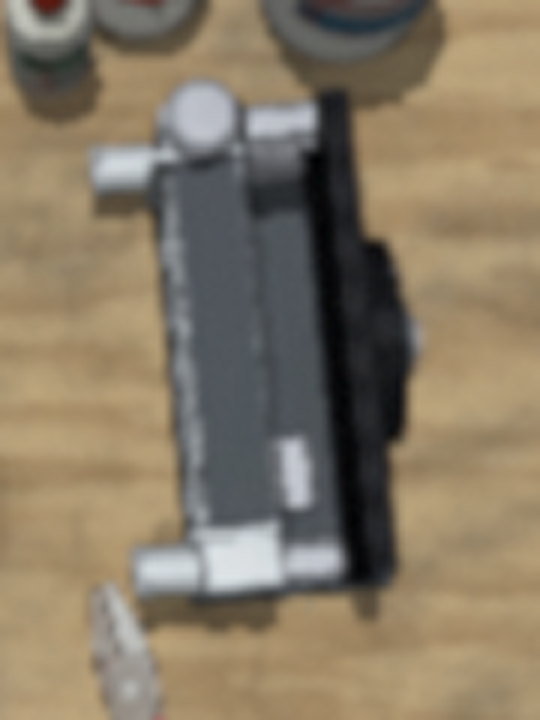

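View pics/scz.png

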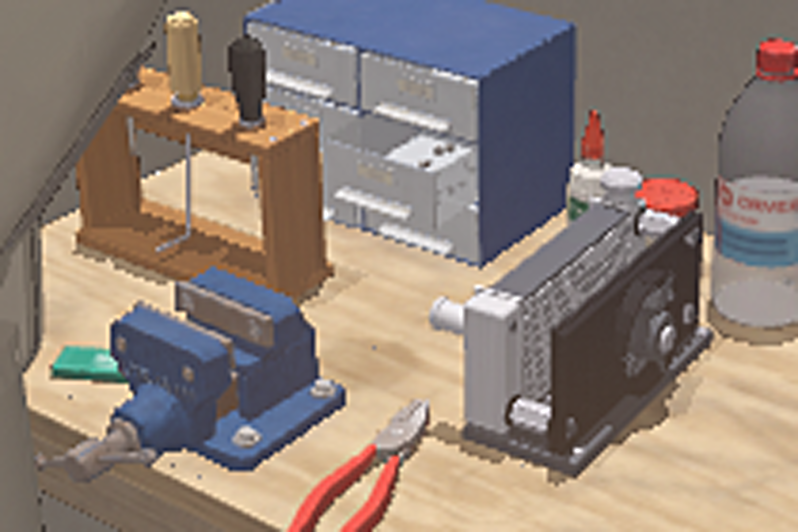

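The radiator crop shows the gap tilted about 6°. The loose stand-off is at top pixel (349,219), nearer the robot than the gap's middle, and the fixed stand-offs are at both ends. In the scene crop the hook hangs in the middle slot, with its heel near scene pixel (229,203) and its foot running to about (221,205.5).

Run:
```python
from h import *
z=np.load("top.npz");im,W=z["im"],z["W"];Z=W[...,2]
# gap edges at rim
A=[];B=[]
for v in range(174,226):
    row=Z[v]; us=np.arange(330,372)
    hi=[u for u in us if row[u]>104]
    lo=[u for u in us if row[u]<45 and 340<u<360]
    if not lo: continue
    a=max(u for u in hi if u<min(lo)) ; b=min(u for u in hi if u>max(lo))
    A.append(np.append(W[v,a,:2],0)); B.append(W[v,b,:2])
A=np.array(A)[:,:2];B=np.array(B)
for P in(A,B):
    c=np.polyfit(P[:,0],P[:,1],1); r=P[:,1]-np.polyval(c,P[:,0]); k=abs(r)<3; c=np.polyfit(P[k,0],P[k,1],1); print("edge yaw deg",np.degrees(np.arctan(c[0])),"y at 560",np.polyval(c,560),k.sum())
# whole shroud / base extents along x
g=im.astype(int).sum(2)
m=np.zeros(Z.shape,bool); m[207:228,342:358]=1
m&=(Z<45)&(g>480)
q=W[m]; print("standoff",m.sum(),np.round(np.nanmean(q,0),1),cv2.minAreaRect(q[:,:2].astype(np.float32)))
m2=np.zeros(Z.shape,bool); m2[145:250,310:375]=1
q=W[m2&(Z>100)&(g<150)];print("shroud",np.round(cv2.minAreaRect(q[:,:2].astype(np.float32)),1) if 0 else cv2.minAreaRect(q[:,:2].astype(np.float32)))
# dish: colour-free, rim by height
m=np.zeros(Z.shape,np.uint8); m[203:252,420:470]=1; mm=(m>0)&(Z>11)&(Z<30)
q=W[mm][:,:2]
c=np.array([505.,-352.])
for _ in range(20):
    r=np.hypot(*(q-c).T); k=(r>48)&(r<68)
    s=np.linalg.lstsq(np.c_[2*q[k],np.ones(k.sum())],(q[k]**2).sum(1),rcond=None)[0]; c=s[:2]
print("dish",c,np.sqrt(s[2]+c@c),k.sum())
# hook rod in scene
z=np.load("scene.npz");im2,W2=z["im"],z["W"]
np.set_printoptions(linewidth=200)
sub=im2[165:212,215:240].astype(int)
print(sub.sum(2)[::1]//8)
print("axis proj z=150,30",proj("scene",[530.5,328.7,150]),proj("scene",[530.5,328.7,30]),proj("scene",[530.5,328.7,20]),proj("scene",[493.5,327,25]))
```

```text
edge yaw deg 5.71400671559946 y at 560 -47.957549777289586 52
edge yaw deg 5.691781781630382 y at 560 -88.8895798402406 52
standoff 35 [506.8 -74.1  31.3] ((506.6090393066406, -74.01449584960938), (9.12723159790039, 25.905099868774414), 89.3996353149414)
shroud ((564.702392578125, -101.21612548828125), (215.41334533691406, 26.983409881591797), 5.577313423156738)
dish [ 489.49608014 -354.14595945] 57.81809813441266 272
[[63 62 61 ... 55 53 61]
 [62 61 61 ... 52 61 62]
 [64 64 62 ... 61 60 60]
 ...
 [30 33 32 ... 40 39 40]
 [50 50 43 ... 39 39 40]
 [47 49 49 ... 44 43 42]]
axis proj z=150,30 [229.9325363  165.95855139] [232.7184722  199.50449681] [232.94239611 202.20080412] [225.06844769 205.21184242]
```

```bash
cat >> h.py <<'E'
from scipy.spatial.transform import Rotation as Ro
def shift(*targets):
    """targets: (x,y,z,yawdeg) world; prints shift cm + roll deg, chained call to call"""
    s=monitor.read_state(); p=np.array(s["eef_pos"]); y=np.degrees(s["tool_rot"][2])
    print("t",round(s["clock"],2),"pos",p.round(1),"yaw",round(y,2),"F",np.round(s["force"],2),"w",round(s["width"],1),"rp",np.round(s["tool_rot"][:2],4))
    for T in targets:
        R=Ro.from_euler("xyz",[180,0,y],degrees=True).as_matrix(); d=R.T@(np.array(T[:3])-p)/10
        print(T,"->",d.round(2),"roll",round(y-T[3],2)); p=np.array(T[:3]);y=T[3]
E
python3 - <<'E'
from h import *
shift((360,-450,300,10),(440,-270,320,2.6),(470,-90,320,2.6),(500,100,320,2.6),(530,250,310,2.6),(530,328.5,270,2.6))
print(proj("top",[489.5,-354,20]),proj("top",[500,-354,20]))
E
```

```text
t 0.1 pos [ 216.4 -612.3  196.7] yaw 19.46 F [-0.75 -0.22  0.26] w 85.5 rp [-3.1399  0.    ]
(360, -450, 300, 10) -> [ 18.94 -10.51 -10.33] roll 9.46
(440, -270, 320, 2.6) -> [ 11.   -16.34  -2.  ] roll 7.4
(470, -90, 320, 2.6) -> [  3.81 -17.85  -0.  ] roll 0.0
(500, 100, 320, 2.6) -> [  3.86 -18.84  -0.  ] roll 0.0
(530, 250, 310, 2.6) -> [  3.68 -14.85   1.  ] roll 0.0
(530, 328.5, 270, 2.6) -> [ 0.36 -7.84  4.  ] roll 0.0
[445.00919307 225.54606194] [444.88428152 221.91235508]
```

arm_command:
  series: [70,3,-1.6,-2,1.9,60,6,-3.2,-4,3.8,45,9,-4.8,-6,5.7,40,12,-6.4,-8,7.6,40,15,-8,-10,9.5]

```text
clock: 0.52
eef_pos: [332.1, -485.8, 298.0]
tool_rot: [-3.141, 0.0, 0.172]
force: [0.2, -0.3, -0.3]
width: 33.9
gripper_force: 0.0
```

Run:
```python
from h import *
shift((410,-330,310,2.6),(450,-140,320,2.6),(490,50,320,2.6),(530,225,310,2.6),(530,328.5,270,2.6))
```

```text
t 0.52 pos [ 332.1 -485.8  298. ] yaw 9.86 F [ 0.24 -0.33 -0.31] w 33.9 rp [-3.1405e+00  3.0000e-04]
(410, -330, 310, 2.6) -> [ 10.34 -14.01  -1.2 ] roll 7.26
(450, -140, 320, 2.6) -> [  4.86 -18.8   -1.  ] roll 0.0
(490, 50, 320, 2.6) -> [  4.86 -18.8   -0.  ] roll 0.0
(530, 225, 310, 2.6) -> [  4.79 -17.3    1.  ] roll 0.0
(530, 328.5, 270, 2.6) -> [  0.47 -10.34   4.  ] roll 0.0
```

arm_command:
  series: [40,2,-2.8,-0.2,1.5,40,4,-5.6,-0.5,3,40,6.2,-8.4,-0.7,4.4,40,8.3,-11.2,-1,5.9,40,10.3,-14,-1.2,7.3]

```text
clock: 0.93
eef_pos: [409.2, -329.8, 309.5]
tool_rot: [-3.141, 0.0, 0.046]
force: [0.3, -0.6, -0.6]
width: 34.0
gripper_force: 0.0
```

arm_command:
  series: [40,1,-3.8,-0.2,0,40,2,-7.6,-0.4,0,40,3,-11.3,-0.6,0,40,4,-15,-0.8,0,40,4.9,-18.8,-1,0]

```text
clock: 1.35
eef_pos: [448.7, -139.8, 319.5]
tool_rot: [3.142, 0.0, 0.046]
force: [0.1, 0.5, 0.3]
width: 34.0
gripper_force: 0.0
```

arm_command:
  series: [40,1,-3.8,0,0,40,2,-7.6,0,0,40,3,-11.3,0,0,40,4,-15,0,0,40,4.9,-18.8,0,0]

```text
clock: 1.77
eef_pos: [488.9, 50.1, 319.4]
tool_rot: [3.141, 0.0, 0.046]
force: [1.6, -1.2, -0.5]
width: 34.0
gripper_force: 0.0
```

arm_command:
  series: [40,1,-3.5,0.2,0,40,2,-7,0.4,0,40,3,-10.5,0.6,0,40,4,-14,0.8,0,40,4.8,-17.3,1,0]

```text
clock: 2.18
eef_pos: [528.9, 225.5, 309.0]
tool_rot: [3.142, 0.0, 0.047]
force: [1.0, 0.2, -0.0]
width: 34.3
gripper_force: 0.0
```

Run:
```python
from h import *
im,W=cloud("top"); Z=W[...,2]
m=np.zeros(Z.shape,bool); m[190:215,176:200]=1
hsv=cv2.cvtColor(im,cv2.COLOR_RGB2HSV)
m&=(Z>205)&(Z<232); q=W[m&(Z>221)]; print(len(q),q.mean(0),np.percentile(q,[2,98],axis=0))
shift((530,328.5,270,2.6),(530,328.5,182,2.6))
```

```text
<stdin>:5: RuntimeWarning: Mean of empty slice.
  ret = um.true_divide(
Traceback (most recent call last):
IndexError: index -1 is out of bounds for axis 0 with size 0
```

arm_command:
  series: [40,0.2,-2.5,0.5,0,40,0.3,-5,1,0,40,0.45,-7.5,2,0,40,0.6,-10.3,3,0,40,0.6,-10.3,3.9,0]

```text
clock: 2.65
eef_pos: [527.7, 333.7, 269.2]
tool_rot: [-3.137, 0.002, 0.054]
force: [-1.0, 1.2, 0.2]
width: 34.2
gripper_force: 0.0
```

Run:
```python
from h import *
z=np.load("top.npz");im,W=z["im"],z["W"];Z=W[...,2]
m=np.zeros(Z.shape,bool); m[190:215,176:200]=1; q=W[m&(Z>221)]; print(np.percentile(q,[3,97],axis=0).round(1))
im,W=cloud("scene"); save(im[90:270,150:330],"pre",3.3)
shift((530,328.5,182,2.6))
```

```text
[[521.3 318.2 222.1]
 [540.5 338.1 229.8]]
t 2.7 pos [527.4 329.5 267.2] yaw 2.98 F [-1.59 -1.38 -2.05] w 34.3 rp [3.1414 0.0048]
(530, 328.5, 182, 2.6) -> [0.25 0.12 8.52] roll 0.38
```

View pics/pre.png

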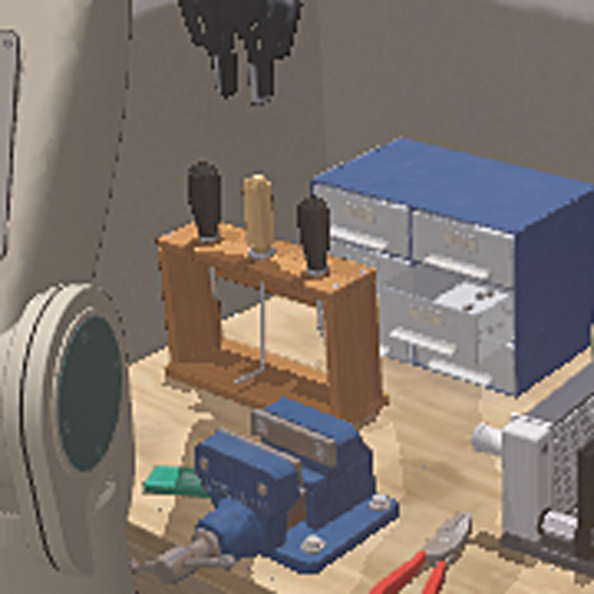

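The scene crop shows the gripper above the wooden handle, with the hook's rod clear: heel at crop (263,372), tip at (237,381).

arm_command:
  series: [40,0.1,0,1.5,0,40,0.1,0,3,0,40,0.1,0,4.5,0,40,0.1,0,4.5,0,40,0.1,0,4.5,0]

```text
clock: 3.12
eef_pos: [531.0, 325.3, 225.1]
tool_rot: [3.14, 0.002, 0.045]
force: [-0.8, 0.3, 0.3]
width: 33.9
gripper_force: 0.0
```

Run:
```python
from h import *
shift((530.7,328.3,182,2.6))
```

```text
t 3.12 pos [531.  325.3 225.1] yaw 2.61 F [-0.78  0.28  0.28] w 33.9 rp [3.14e+00 1.50e-03]
(530.7, 328.3, 182, 2.6) -> [-0.01 -0.31  4.31] roll 0.01
```

arm_command:
  series: [40,0,-0.15,1,0,40,0,-0.15,2,0,40,0,-0.15,3,0,40,0,-0.15,4.3,0,40,0,-0.15,4.3,0]

```text
clock: 3.53
eef_pos: [529.4, 326.9, 179.6]
tool_rot: [3.139, 0.004, 0.047]
force: [-0.3, -0.3, -0.4]
width: 34.2
gripper_force: 0.0
```

arm_command:
  series: [40,0,0,0,0,30,0,0,0,0,15,0,0,0,0,0,0,0,0,0,0,0,0,0,0]

```text
clock: 3.95
eef_pos: [531.6, 328.7, 183.3]
tool_rot: [-3.141, -0.002, 0.047]
force: [-0.2, 0.6, 2.0]
width: 19.9
gripper_force: 60.2
```

arm_command:
  series: [0,0,0,0,0,0,0,0,0,0,0,0,0,-0.3,0,0,0,0,-0.6,0,0,0,0,-1,0]

```text
clock: 4.37
eef_pos: [530.5, 327.7, 192.2]
tool_rot: [3.141, 0.001, 0.046]
force: [-0.5, 0.2, -1.1]
width: 19.6
gripper_force: 59.9
```

Run:
```python
from h import *
s=monitor.read_state();print(s["gripper_force"],s["torque"])
shift((440,324,193,2.6))
```

```text
59.86485958099365 [-0.02862996 -0.01675275 -0.01102378]
t 4.37 pos [530.5 327.7 192.2] yaw 2.66 F [-0.53  0.21 -1.14] w 19.6 rp [3.1405e+00 1.4000e-03]
(440, 324, 193, 2.6) -> [-9.06 -0.06 -0.08] roll 0.06
```

arm_command:
  series: [0,-1,0,0,0,0,-2.2,0,0,0,0,-3.4,0,0,0,0,-4.6,0,0,0,0,-5.8,0,0,0]

```text
clock: 4.78
eef_pos: [472.4, 325.2, 192.5]
tool_rot: [3.141, 0.0, 0.046]
force: [-0.7, -0.1, -1.6]
width: 19.8
gripper_force: 59.9
```

arm_command:
  series: [0,-1,0,0,0,0,-2,0,0,0,0,-3,0,-1,0,0,-3.5,0,-3,0,0,-3.5,0,-5,0]

```text
clock: 5.2
eef_pos: [435.9, 323.7, 243.3]
tool_rot: [3.14, 0.002, 0.048]
force: [0.2, 1.0, -1.2]
width: 19.8
gripper_force: 59.9
```

arm_command:
  series: [0,0,0,-3,0,0,0,0,-6,0,0,0,0,-9,0,0,0,0,-11,0,0,0,0,-12,0]

```text
clock: 5.62
eef_pos: [438.9, 324.8, 366.6]
tool_rot: [-3.138, -0.005, 0.047]
force: [0.7, -0.2, -1.7]
width: 19.8
gripper_force: 59.9
```

Run:
```python
from h import *
shift((420,130,365,2.6),(420,-60,365,2.6),(400,-240,365,5.7))
im,W=cloud("scene"); save(im[60:240,150:330],"held",3.3)
print(proj("scene",[435,324,200]))
```

```text
t 5.62 pos [438.9 324.8 366.6] yaw 2.67 F [ 0.67 -0.15 -1.74] w 19.8 rp [-3.1381 -0.005 ]
(420, 130, 365, 2.6) -> [-2.79 19.37  0.16] roll 0.07
(420, -60, 365, 2.6) -> [-0.86 18.98  0.  ] roll 0.0
(400, -240, 365, 5.7) -> [-2.81 17.89  0.  ] roll -3.1
[206.96575949 161.24764563]
```

View pics/held.png

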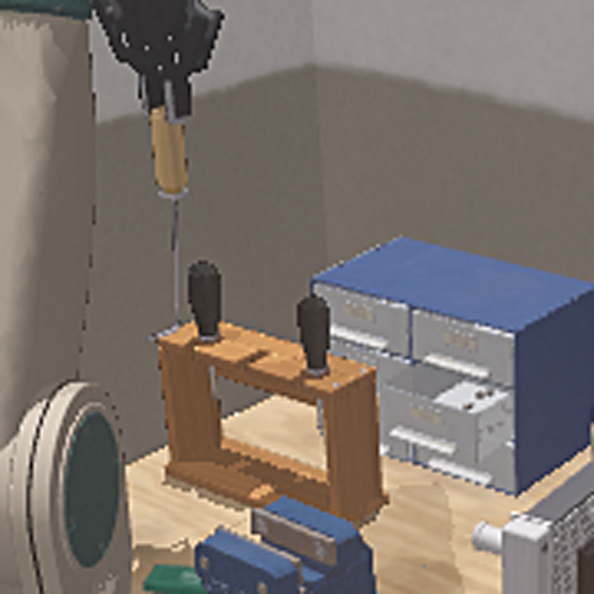

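The scene crop shows the hook free of the rack and held by its handle, with the rod running from crop (176,195) to (180,325).

arm_command:
  series: [0,-0.4,3,0,0,0,-1,7,0,0,0,-1.8,11,0,0,0,-2.4,15.5,0,0,0,-2.8,19.4,0,0]

```text
clock: 6.08
eef_pos: [417.5, 128.1, 361.3]
tool_rot: [3.141, 0.002, 0.047]
force: [0.3, -0.4, -1.0]
width: 19.7
gripper_force: 59.9
```

arm_command:
  series: [0,-0.2,4,0,0,0,-0.4,8,0,0,0,-0.6,12,0,0,0,-0.8,15.6,0,0,0,-0.9,19,0,0]

```text
clock: 6.5
eef_pos: [417.6, -62.4, 361.6]
tool_rot: [3.142, 0.002, 0.045]
force: [0.5, 0.4, -0.8]
width: 19.8
gripper_force: 59.9
```

arm_command:
  series: [0,-0.8,4,0,0,0,-1.4,8,0,0,0,-2,12,0,0,0,-2.5,15,0,0,0,-2.8,17.5,0,0]

```text
clock: 6.92
eef_pos: [397.3, -238.8, 361.5]
tool_rot: [-3.141, 0.002, 0.043]
force: [0.7, -0.5, -1.3]
width: 19.7
gripper_force: 59.9
```

arm_command:
  series: [0,0,0,0,-6,0,0,0,0,-12,0,0,0,0,-18,0,0,0,0,-18,0,0,0,0,-18]

```text
clock: 7.33
eef_pos: [398.7, -236.0, 361.6]
tool_rot: [-3.14, 0.001, 0.358]
force: [0.8, 0.7, -0.8]
width: 20.0
gripper_force: 59.9
```

Run:
```python
from h import *
im,W=cloud("scene"); s=monitor.read_state(); np.savez("v1.npz",im=im,W=W,p=s["eef_pos"],r=s["tool_rot"]); shift()
p=s["eef_pos"]; c=proj("scene",p-[0,0,32]); e=proj("scene",p-[0,0,160]); print(c,e)
u0,v0=int(c[0])-60,int(c[1])-60
im2=im[v0:v0+160,u0:u0+140]; print(u0,v0); save(im2,"v1",3.7)
```

```text
t 7.38 pos [ 398.8 -236.   361.9] yaw 20.5 F [-0.48  0.87 -1.63] w 19.7 rp [-3.1406e+00  1.0000e-03]
[360.31134575 171.79720473] [358.0981055 221.1450684]
300 111
```

View pics/v1.png

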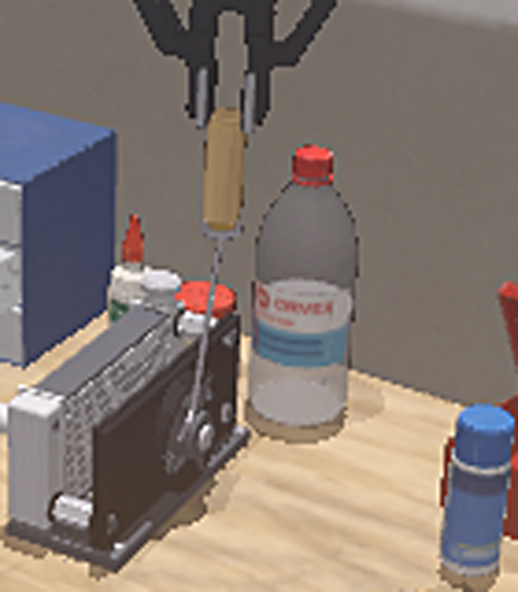

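The scene crop shows the hook hanging from the fingers: collar at crop (222,232), heel near (197,412), and the fingertips apparently near the top of the handle. I'll check the real heights with depth.

Run:
```python
from h import *
z=np.load("v1.npz");W=z["W"];im=z["im"];p=z["p"]
print("tcp px",proj("scene",p),"grasp",proj("scene",p+[0,0,19]))
for c in[(200,95),(200,112),(250,90),(250,115),(222,118),(222,150),(222,190),(222,225),(222,233)]:
    u,v=round(300+c[0]/3.7),round(111+c[1]/3.7); print(c,(u,v),W[v,u].round(0),im[v,u])
for v in range(171,226,2):
    d=[(u,*W[v,u].round(0).astype(int)) for u in range(340,368) if np.isfinite(W[v,u,0]) and np.hypot(*(W[v,u,:2]-p[:2]))<70]; print(v,d)
```

```text
tcp px [360.90043538 158.6624739 ] grasp [361.25747258 150.70173705]
(200, 95) (354, 137) [ 378. -229.  417.] [134 132 134]
(200, 112) (354, 141) [ 382. -227.  407.] [135 133 136]
(250, 90) (368, 135) [ 393. -254.  423.] [108 106 109]
(250, 115) (368, 142) [ 395. -254.  407.] [84 79 84]
(222, 118) (360, 143) [ 388. -238.  403.] [155 129  93]
(222, 150) (360, 152) [ 385. -241.  384.] [153 126  91]
(222, 190) (360, 162) [ 387. -241.  359.] [149 122  90]
(222, 225) (360, 172) [ 389. -241.  334.] [135 104  52]
(222, 233) (360, 174) [ 387. -243.  330.] [129 123 131]
171 [(354, np.int64(393), np.int64(-223), np.int64(330)), (355, np.int64(391), np.int64(-227), np.int64(332)), (356, np.int64(386), np.int64(-232), np.int64(335)), (357, np.int64(388), np.int64(-234), np.int64(335)), (358, np.int64(387), np.int64(-237), np.int64(337)), (359, np.int64(382), np.int64(-243), np.int64(340)), (360, np.int64(389), np.int64(-241), np.int64(337)), (361, np.int64(389), np.int64(-244), np.int64(338)), (362, np.int64(390), np.int64(-245), np.int64(337)), (363, np.int64(390), np.int64(-248), np.int64(338)
[... 2829 characters left out ...]
.int64(-228), np.int64(230))]
213 [(353, np.int64(391), np.int64(-226), np.int64(224))]
215 [(352, np.int64(390), np.int64(-224), np.int64(218)), (353, np.int64(390), np.int64(-227), np.int64(219))]
217 [(352, np.int64(386), np.int64(-227), np.int64(216)), (353, np.int64(390), np.int64(-227), np.int64(214))]
219 [(352, np.int64(388), np.int64(-226), np.int64(209))]
221 [(351, np.int64(387), np.int64(-224), np.int64(203)), (352, np.int64(389), np.int64(-225), np.int64(203))]
223 [(351, np.int64(382), np.int64(-227), np.int64(201)), (352, np.int64(389), np.int64(-225), np.int64(197))]
225 [(350, np.int64(374), np.int64(-230), np.int64(201)), (351, np.int64(380), np.int64(-229), np.int64(198))]
```

Depth puts the collar at z≈330, which matches TCP − 32. It also shows the rod leaning sideways, about +12 mm toward hook +y at the heel. I'll raise the hook and turn it so the foot shows side-on.

arm_command:
  series: [0,0,0,-2,7,0,0,0,-5,14,0,0,0,-8,21,0,0,0,-10,28,0,0,0,-12,35]

```text
clock: 7.8
eef_pos: [399.3, -236.1, 483.9]
tool_rot: [3.141, -0.001, -0.258]
force: [0.5, -0.4, -1.9]
width: 19.8
gripper_force: 59.9
```

arm_command:
  series: [0,0,0,-1,7,0,0,0,-2,14,0,0,0,-3,21,0,0,0,-3,28,0,0,0,-3,35]

```text
clock: 8.22
eef_pos: [399.5, -236.2, 512.8]
tool_rot: [-3.141, -0.001, -0.869]
force: [0.2, -0.1, -1.8]
width: 19.6
gripper_force: 59.9
```

arm_command:
  series: [0,0,0,0,5,0,0,0,0,10,0,0,0,0,10,0,0,0,0,10,0,0,0,0,10]

```text
clock: 8.63
eef_pos: [399.3, -236.1, 512.4]
tool_rot: [3.141, 0.0, -1.034]
force: [0.3, 1.4, -2.1]
width: 20.1
gripper_force: 59.9
```

```bash
cat > rod.py <<'E'
from h import *
def rod(tag,name="scene"):
    im,W=cloud(name); s=monitor.read_state(); p=np.array(s["eef_pos"]); yaw=s["tool_rot"][2]
    np.savez(tag,im=im,W=W,p=p,r=s["tool_rot"]); shift()
    D=W-p; c,sn=np.cos(yaw),np.sin(yaw)
    H=np.stack([c*D[...,0]+sn*D[...,1],-sn*D[...,0]+c*D[...,1],D[...,2]],-1)  # hook frame, from TCP
    m=(np.hypot(H[...,0],H[...,1])<65)&(H[...,2]<-36)&(H[...,2]>-185)
    v=np.where(m.any(1))[0]
    for r in v[::2]:
        u=np.where(m[r])[0]; print(r,u.min(),u.max(),H[r,u].mean(0).round(0),H[r,u[0]].round(0),H[r,u[-1]].round(0))
    return im,m
E
python3 - <<'E'
from rod import *
im,m=rod("v2"); v,u=np.where(m); a,b=max(v.min()-20,0),max(u.min()-35,0); print(b,a); save(im[a:a+100,b:b+110],"v2",6)
E
```

```text
t 8.68 pos [ 399.3 -236.1  512.4] yaw -59.26 F [-0.16 -0.28 -1.83] w 19.7 rp [3.1415e+00 2.0000e-04]
110 361 362 [ -4.  -2. -38.] [ -5.  -1. -39.] [ -3.  -3. -38.]
112 361 362 [ -3.  -4. -42.] [ -5.  -3. -43.] [ -2.  -5. -42.]
114 361 362 [ -3.  -0. -48.] [ -4.   3. -49.] [ -2.  -3. -47.]
116 361 362 [ -3.  -2. -51.] [ -4.  -1. -52.] [ -2.  -4. -51.]
118 361 362 [ -3.  -1. -56.] [ -4.   0. -57.] [ -2.  -2. -56.]
120 361 362 [ -3.  -3. -60.] [ -4.  -2. -61.] [ -2.  -5. -59.]
122 361 362 [ -3.  -2. -65.] [ -4.  -4. -64.] [ -2.  -0. -65.]
124 361 362 [ -2.   2. -71.] [ -4.   3. -71.] [ -1.   1. -70.]
126 361 362 [ -2.   1. -75.] [ -3.  -2. -74.] [ -1.   5. -76.]
128 361 361 [ -3.   1. -80.] [ -3.   1. -80.] [ -3.   1. -80.]
130 360 361 [ -4.   3. -85.] [ -5.   3. -85.] [ -3.   2. -85.]
132 360 361 [ -4.   4. -90.] [ -5.   5. -90.] [ -3.   3. -89.]
134 360 361 [ -4.   4. -94.] [ -5.   3. -94.] [ -3.   5. -95.]
136 360 361 [ -3.   4. -99.] [ -5.   3. -98.] [  -2.    6. -100.]
138 360 361 [  -3.    4. -104.] [  -4.    4. -103.] [  -2.    4. -104.]
140 360 361 [  -3.    4. -108.] [  -4.    5. -109.] [  -2.    4. -108.]
142 360 361 [  -3.    6. -114.] [  -4.    7. -114.] [  -2.    5. -113.]
144 360 361 [  -3.    6. -118.] [  -4.    8. -119.] [  -2.    5. -118.]
146 360 361 [  -3.    9. -124.] [  -4.    6. -123.] [  -2.   12. -125.]
148 360 361 [  -2.   10. -129.] [  -4.   10. -129.] [  -1.   10. -129.]
150 360 360 [  -3.    7. -133.] [  -3.    7. -133.] [  -3.    7. -133.]
152 360 360 [  -3.    7. -138.] [  -3.    7. -138.] [  -3.    7. -138.]
154 359 360 [  -4.    8. -143.] [  -5.   12. -145.] [  -3.    4. -141.]
156 359 360 [  -4.    9. -148.] [  -5.   10. -149.] [  -3.    8. -148.]
158 359 360 [  -4.    9. -153.] [  -5.    8. -153.] [  -3.    9. -153.]
160 343 360 [ -26.   13. -160.] [ -41.   10. -160.] [  -2.   11. -159.]
162 355 358 [ -10.   11. -164.] [ -13.   10. -164.] [  -7.   11. -164.]
308 90
```

View pics/v2.png

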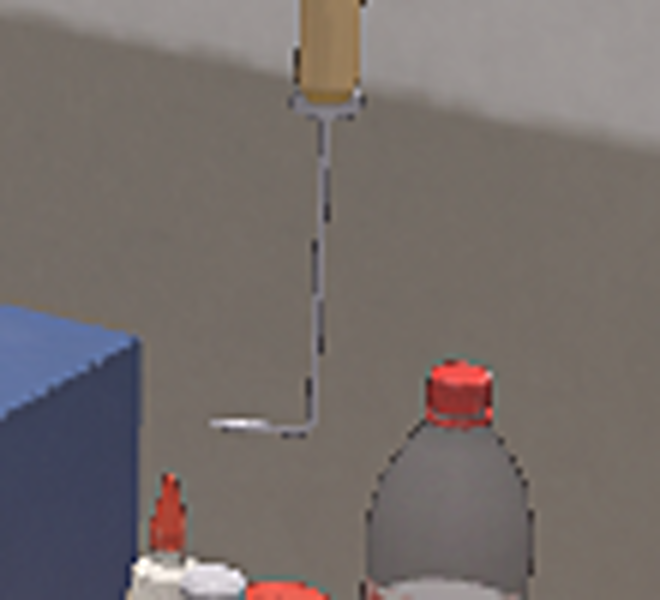

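The side-on view shows the heel at crop (313,430) and the tip at (210,423). The foot runs parallel to hook −x, about 11-13 mm off to +y, and the heel sits about 162 mm below the TCP.

Run:
```python
from h import *
print(monitor.read_state()["qpos"].round(2))
shift((486,-158,470,-26.5),(573.2,-79.7,400,5.7),(573.2,-79.7,300,5.7))
```

```text
[ 0.21  0.15  0.32  1.41 -0.05  1.59 -2.07]
t 8.68 pos [ 399.3 -236.1  512.4] yaw -59.26 F [-0.16 -0.28 -1.83] w 19.7 rp [3.1415e+00 2.0000e-04]
(486, -158, 470, -26.5) -> [ -2.28 -11.45   4.24] roll -32.76
(573.2, -79.7, 400, 5.7) -> [  4.31 -10.9    7.  ] roll -32.2
(573.2, -79.7, 300, 5.7) -> [ 0. -0. 10.] roll 0.0
```

arm_command:
  series: [0,-0.4,-2.3,0.8,-6.5,0,-0.9,-4.6,1.7,-13,0,-1.4,-6.9,2.5,-19.5,0,-1.8,-9.2,3.4,-26,0,-2.3,-11.45,4.24,-32.8]

```text
clock: 9.1
eef_pos: [486.8, -157.3, 469.6]
tool_rot: [-3.141, -0.0, -0.457]
force: [-0.4, 0.9, -1.2]
width: 19.5
gripper_force: 59.9
```

arm_command:
  series: [0,0.9,-2.3,1.4,-6.5,0,1.7,-4.6,2.8,-13,0,2.6,-6.9,4.2,-19.5,0,3.5,-9,5.6,-26,0,4.3,-10.9,7,-32.2]

```text
clock: 9.52
eef_pos: [574.2, -78.4, 399.2]
tool_rot: [-3.141, -0.0, 0.106]
force: [0.7, 0.4, -1.2]
width: 19.8
gripper_force: 59.9
```

arm_command:
  series: [0,0,0,2.5,0,0,0,0,5,0,0,0,0,7.5,0,0,0,0,9,0,0,0,0,9.5,0]

```text
clock: 9.93
eef_pos: [571.5, -79.6, 302.1]
tool_rot: [-3.14, 0.005, 0.1]
force: [0.1, 0.5, -1.7]
width: 19.6
gripper_force: 59.9
```

arm_command:
  series: [0,0,0,0,0,0,0,0,0,0,0,0,0,0,0,0,0,0,0,0,0,0,0,0,0]

```text
clock: 10.35
eef_pos: [573.8, -79.9, 306.2]
tool_rot: [3.141, -0.002, 0.099]
force: [0.1, -0.1, -1.3]
width: 19.9
gripper_force: 59.9
```

Run:
```python
from rod import *
im,W=cloud("top"); np.savez("t1",im=im,W=W)
shift((573.2,-79.7,190,5.7))
p=monitor.read_state()["eef_pos"]
e=np.array([.995,.0993]);n=np.array([-.0993,.995])
for nm,o in(("heel",(0,12.5,-162)),("tip",(-37,12.5,-160))):
    X=np.append(p[:2]+e*o[0]+n*o[1],p[2]+o[2]); print(nm,X.round(1),proj("top",X).round(1))
print("standoff",proj("top",[507,-74,31]))
save(im[150:250,310:410],"t1",6)
```

```text
t 10.4 pos [573.7 -79.8 306. ] yaw 5.67 F [-0.51  0.44 -1.47] w 20.0 rp [ 3.1413e+00 -1.6000e-03]
(573.2, -79.7, 190, 5.7) -> [-0.05 -0.02 11.6 ] roll -0.03
heel [572.5 -67.4 144. ] [350.3 189.5]
tip [535.6 -71.1 146. ] [351.9 203.5]
standoff [348.50711059 218.35007025]
```

View pics/t1.png

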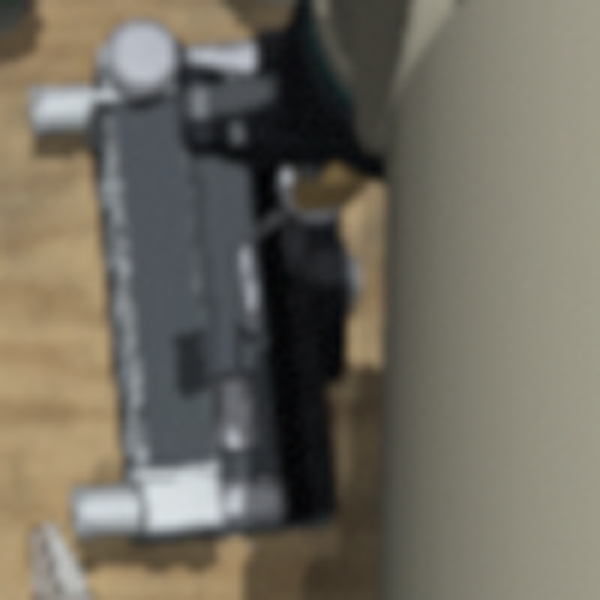

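The top view shows the foot above the gap, heel at crop (240,245) and tip at (253,305), matching my prediction. The stand-off is at crop (237,410). Next I lower into the gap.

arm_command:
  series: [0,0,0,1,0,0,0,0,2.5,0,0,0,0,4,0,0,0,0,5.5,0,0,0,0,6.5,0]

```text
clock: 10.82
eef_pos: [572.3, -79.6, 238.2]
tool_rot: [-3.141, 0.002, 0.099]
force: [0.1, 0.2, -1.8]
width: 19.8
gripper_force: 59.9
```

arm_command:
  series: [0,0,0,1,0,0,0,0,2,0,0,0,0,3,0,0,0,0,4,0,0,0,0,4.8,0]

```text
clock: 11.23
eef_pos: [573.1, -79.7, 191.1]
tool_rot: [-3.141, 0.0, 0.099]
force: [-0.6, 0.0, -1.3]
width: 19.7
gripper_force: 59.9
```

arm_command:
  series: [0,0,0,0,0,0,0,0,0,0,0,0,0,0,0,0,0,0,0,0,0,0,0,0,0]

```text
clock: 11.65
eef_pos: [573.7, -79.8, 192.7]
tool_rot: [3.141, -0.001, 0.099]
force: [0.2, 0.1, -1.7]
width: 19.6
gripper_force: 59.9
```

Run:
```python
from rod import *
im,W=cloud("top"); np.savez("t2",im=im,W=W)
shift()
p=monitor.read_state()["eef_pos"]
e=np.array([.995,.0993]);n=np.array([-.0993,.995])
for nm,o in(("heel",(0,12.5,-162)),("tip",(-37,12.5,-160))):
    X=np.append(p[:2]+e*o[0]+n*o[1],p[2]+o[2]); print(nm,X.round(1),proj("top",X).round(1))
for a,b in(((507,-74),31),((523,-72.5),31),((491,-75.5),31)): print("standoff",proj("top",[*a,b]))
save(im[180:240,325:375],"t2",10)
```

```text
t 11.7 pos [573.6 -79.8 192.7] yaw 5.67 F [ 0.36  0.74 -1.33] w 19.6 rp [ 3.1414e+00 -1.1000e-03]
heel [572.4 -67.4  30.7] [346.1 195.6]
tip [535.6 -71.1  32.7] [347.5 208.3]
standoff [348.50711059 218.35007025]
standoff [347.96404944 212.75689487]
standoff [349.05211065 223.96321497]
```

View pics/t2.png

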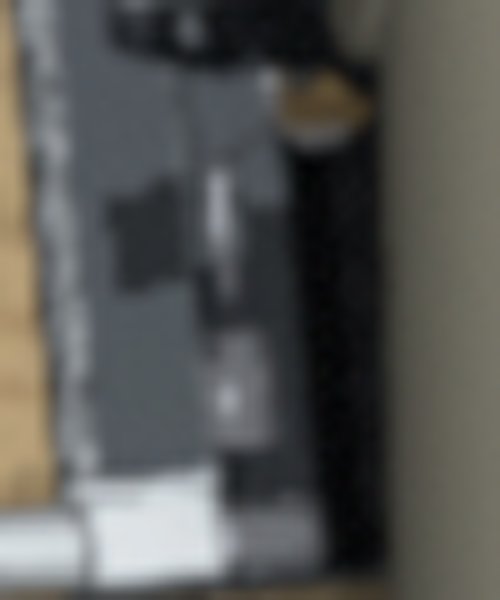

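The top view shows the foot at crop heel (215,170) to tip (228,285). The stand-off spans crop rows 325-445, with its left side clipped by the core's edge and its right edge near column 270. I'll measure that right edge numerically.

Run:
```python
from h import *
z=np.load("t2.npz");im,W=z["im"],z["W"]; g=im.astype(int).sum(2)
for v in range(194,228): print(v,g[v,341:360])
print("z",W[213:224:2,341:360,2].round(0))
m=viewer.camera_model("top");K=np.array(m["mtx"]);R=np.array(m["R"]);C=-R.T@np.array(m["t"])
def ray(u,v,zz):
    d=R.T@np.linalg.inv(K)@[u,v,1]; return C+d*(zz-C[2])/d[2]
for v in (214,218.5,222): print(ray(352,v,21.5),ray(345.5,v,115))
```

```text
194 [266 278 256 232 241 255 247 235 231 232 228 186 136 145 188 186 169 147
 106]
195 [266 281 258 228 239 248 235 218 232 245 242 201 120  68  79  82  72  64
  57]
196 [261 276 257 231 245 279 264 240 243 253 247 213 138  55  17  20  26  44
  47]
197 [220 231 229 222 270 365 339 270 252 254 249 227 154  63  23  15  34  46
  47]
198 [164 185 210 215 289 428 389 276 245 254 254 238 171  70  18  27  27  49
  54]
199 [137 160 194 206 281 434 390 252 224 245 246 234 167  76  25  26  29  49
  63]
200 [137 151 186 206 286 441 396 253 197 206 200 194 141  69  34  26  26  51
  57]
201 [140 152 190 214 295 442 407 270 188 158 152 147 109  51  29  25  24  44
  60]
202 [138 153 189 212 294 434 404 287 191 144 134 133 103  58  32  22  28  41
  51]
203 [142 146 183 207 274 388 376 282 196 147 133 128 105  61  28  18  27  40
  45]
204 [139 148 179 205 249 329 333 265 194 143 136 131 102  65  35  26  27  25
  42]
205 [140 143 175 199 229 282 294 241 177 141 135 132 115  68  34  20  29  32
  47]
206 [137 144 167 176 184 227 265 224 159 134 133 134 118  75  39  22  29  24
  49]
207 [158 159 174 150 
[... 1870 characters left out ...]
  29.  26.  15.  11.  12.
   30.  50.  73.  93. 110.]
 [115. 115. 116. 115.  28.  30.  33.  32.  33.  34.  26.  13.  15.  14.
   26.  46.  66.  85. 106.]
 [113. 116. 112. 115.  nan  28.  32.  29.  30.  29.  31.  13.  13.  12.
   21.  43.  62.  82. 101.]
 [115. 114. 113. 113.  24.  27.  30.  29.  28.  31.  32.  26.  15.  11.
   15.  34.  65.  80.  96.]
 [116. 115. 114. 114. 107.  29.  31.  33.  30.  35.  34.  26.   8.  16.
   13.  33.  53.  75.  96.]]
[520.43295576 -85.09117514  21.5       ] [511.47258794 -57.49824113 115.        ]
[507.44071127 -85.03316667  21.5       ] [499.58513174 -57.47006845 115.        ]
[497.36168267 -84.98816529  21.5       ] [490.3631605  -57.44821284 115.        ]
```

Run:
```python
from h import *
z=np.load("top.npz");im,W=z["im"],z["W"]; g=im.astype(float).sum(2)
for v in range(210,228): print(v,g[v,342:358].astype(int))
m=viewer.camera_model("top");K=np.array(m["mtx"]);R=np.array(m["R"]);C=-R.T@np.array(m["t"])
def ray(u,v,zz):
    d=R.T@np.linalg.inv(K)@[u,v,1]; return C+d*(zz-C[2])/d[2]
def cross(row,lvl,u0):  # falling edge from left
    u=np.arange(u0,358); r=row[u0:358]; i=np.where((r[:-1]>=lvl)&(r[1:]<lvl))[0][-1]; return u[i]+(r[i]-lvl)/(r[i]-r[i+1])
g2=np.load("t2.npz")["im"].astype(float).sum(2)
for nm,G in(("top",g),("t2",g2)):
    E=[]
    for v in range(214,223):
        r=G[v]; pk=np.median(r[347:350]); fl=np.median(r[353:355]) if nm=="top" else r[353]
        E.append(ray(cross(r[:354],(min(pk,330 if nm=='t2' else 999)+fl)/2,347) if 0 else np.interp((pk+fl)/2*-1,-r[349:354],np.arange(349,354)),v,21.5)[:2])
    E=np.array(E);c=np.polyfit(E[:,0]-507,E[:,1],1);print(nm,"yaw",np.degrees(np.arctan(c[0])),"edge y@507",c[1])
F=[]
for v in range(198,209):
    r=g2[v,343:350]-np.linspace(g2[v,343],g2[v,350],7); r=np.clip(r-r.min()-30,0,None); u=(r*np.arange(343,350)).sum()/r.sum(); F.append(ray(u,v,31.3)[:2])
F=np.array(F);c=np.polyfit(F[:,0]-507,F[:,1],1);print("foot yaw",np.degrees(np.arctan(c[0])),"y@507",c[1],"y@540",np.polyval(c,33)); print(F.round(1).tolist())
print("core face side: fixed standoff rows")
```

```text
210 [259 257 231 222 235 252 254 246 245 246 249 237 177  85  35  18]
211 [261 254 236 223 236 247 253 259 251 249 249 239 182  94  43  32]
212 [259 256 246 247 271 297 308 331 310 266 254 237 185 104  42  26]
213 [258 260 268 304 364 434 470 471 396 298 257 239 191 108  43  19]
214 [258 261 284 332 407 514 575 560 452 326 265 242 196 118  46  23]
215 [257 264 288 315 382 523 594 577 474 350 277 246 206 136  54  22]
216 [260 264 289 308 374 523 597 584 516 402 294 250 222 153  62  29]
217 [261 261 282 306 368 519 595 595 557 449 312 253 234 163  67  22]
218 [262 262 277 300 360 502 585 595 566 455 312 258 236 170  71  21]
219 [259 260 275 311 369 498 585 598 565 447 306 254 238 168  77  28]
220 [261 258 268 304 361 485 574 598 568 443 299 249 238 172  87  37]
221 [262 260 262 292 331 429 544 592 574 454 308 253 240 185  95  32]
222 [261 259 268 290 316 393 528 591 570 463 329 265 241 193 104  37]
223 [260 260 263 282 299 373 512 567 538 437 316 260 245 193 111  43]
224 [260 258 263 270 266 302 403 437 414 343 263 246 244 201 125  50]
225 [255 255 262 274 246 218 244 266 265 245 239 248 249 212 137  57]
226 [295 302 323 344 295 226 213 231 242 245 250 252 254 231 153  58]
227 [427 439 468 473 370 251 220 241 253 248 249 250 254 234 161  69]
top yaw 6.6616629242434735 edge y@507 -82.66519147394062
t2 yaw -0.03741540598737448 edge y@507 -81.97203478253458
foot yaw 5.6680524502413245 y@507 -73.24060735654932 y@540 -69.96535221755923
[[565.4, -67.8], [562.5, -67.7], [559.7, -67.9], [556.8, -68.2], [553.9, -68.6], [551.0, -68.8], [548.1, -69.0], [545.2, -69.0], [542.4, -69.9], [539.5, -70.8], [536.6, -70.0]]
core face side: fixed standoff rows
```

Bright-flat edges put the hole line at about y = −75.0 + 0.13(x−508), a yaw of about 7.4°. Turning the hook +1.5° lines the foot up with it. Next I turn it and feel for the floor.

arm_command:
  series: [0,0,0,0.2,-0.5,0,0,0,0.5,-1,0,0,0,0.8,-1.5,0,0,0,1.1,-1.5,0,0,0,1.3,-1.5]

```text
clock: 12.12
eef_pos: [573.0, -79.7, 178.5]
tool_rot: [-3.141, 0.001, 0.125]
force: [0.0, 0.4, -1.9]
width: 19.7
gripper_force: 59.9
```

arm_command:
  series: [0,0,0,0,0,0,0,0,0,0,0,0,0,0,0,0,0,0,0,0,0,0,0,0,0]

```text
clock: 12.53
eef_pos: [573.4, -79.8, 179.3]
tool_rot: [3.142, -0.0, 0.125]
force: [-0.8, 0.1, -0.8]
width: 19.7
gripper_force: 59.9
```

arm_command:
  series: [0,0,0,0.05,0,0,0,0,0.1,0,0,0,0,0.1,0,0,0,0,0.1,0,0,0,0,0.1,0]

```text
clock: 12.95
eef_pos: [573.2, -79.8, 178.1]
tool_rot: [-3.142, 0.0, 0.125]
force: [-0.3, 0.6, -2.0]
width: 19.7
gripper_force: 59.9
```

```bash
python3 -c "
from h import *
shift()"
```

```text
t 12.95 pos [573.2 -79.8 178.1] yaw 7.17 F [-0.32  0.59 -1.98] w 19.7 rp [-3.1416  0.    ]
```

arm_command:
  series: [0,0,0,0.05,0,0,0,0,0.1,0,0,0,0,0.1,0,0,0,0,0.1,0,0,0,0,0.1,0]

```text
clock: 13.37
eef_pos: [573.2, -79.8, 177.1]
tool_rot: [-3.142, 0.0, 0.125]
force: [0.5, 0.5, -1.1]
width: 19.7
gripper_force: 59.9
```

arm_command:
  series: [0,0,0,0.05,0,0,0,0,0.1,0,0,0,0,0.1,0,0,0,0,0.1,0,0,0,0,0.1,0]

```text
clock: 13.78
eef_pos: [573.4, -79.8, 176.3]
tool_rot: [3.141, -0.0, 0.125]
force: [-1.1, -0.5, -0.2]
width: 19.9
gripper_force: 60.0
```

arm_command:
  series: [0,0,0,0.05,0,0,0,0,0.1,0,0,0,0,0.1,0,0,0,0,0.1,0,0,0,0,0.1,0]

```text
clock: 14.2
eef_pos: [574.1, -79.9, 175.9]
tool_rot: [3.141, -0.002, 0.125]
force: [0.4, -1.0, 5.1]
width: 19.8
gripper_force: 60.6
```

arm_command:
  series: [0,0,0,-0.2,0,0,0,0,-0.4,0,0,0,0,-0.6,0,0,0,0,-0.8,0,0,0,0,-0.8,0]

```text
clock: 14.62
eef_pos: [573.3, -79.7, 183.3]
tool_rot: [-3.142, -0.0, 0.125]
force: [0.4, 0.1, -2.1]
width: 19.9
gripper_force: 59.9
```

```bash
cat > foot.py <<'E'
from h import *
im,W=cloud("top"); np.savez("t3",im=im,W=W); shift(); g2=im.astype(float).sum(2)
m=viewer.camera_model("top");K=np.array(m["mtx"]);R=np.array(m["R"]);C=-R.T@np.array(m["t"])
def ray(u,v,zz):
    d=R.T@np.linalg.inv(K)@[u,v,1]; return C+d*(zz-C[2])/d[2]
print(g2[196:228,341:358].astype(int))
E
python3 - <<'E'
from foot import *
F=[]
for v in range(199,210):
    r=g2[v,343:350]-np.linspace(g2[v,343],g2[v,350],7); r=np.clip(r-r.min()-30,0,None); u=(r*np.arange(343,350)).sum()/r.sum(); F.append(ray(u,v,21.5)[:2])
F=np.array(F);c=np.polyfit(F[:,0]-507,F[:,1],1);print("foot yaw",np.degrees(np.arctan(c[0])),"y@508",c[1],"y@523",np.polyval(c,16)); print(F.round(1).tolist())
E
```

```text
t 14.67 pos [573.3 -79.7 183.2] yaw 7.17 F [-0.38  0.32 -2.06] w 19.9 rp [-3.1416e+00 -1.0000e-04]
[[261 275 256 235 240 239 229 228 229 240 242 212 137  63  48  45  48]
 [222 233 231 232 261 256 237 240 251 253 249 226 152  61  18  22  27]
 [163 186 206 236 294 306 260 238 248 255 254 237 167  70  14  20  41]
 [140 161 195 230 291 341 291 223 231 242 248 234 169  71  29  18  41]
 [140 153 188 210 275 392 359 249 203 203 203 196 139  63  29  25  26]
 [139 151 193 206 285 442 415 283 192 158 149 146 107  55  32  22  29]
 [135 152 191 209 288 450 419 284 190 142 136 129 101  59  30  27  20]
 [140 149 180 206 295 446 412 281 189 146 135 130 105  63  33  23  28]
 [139 151 180 205 295 435 400 272 185 147 133 130 104  61  31  23  22]
 [139 146 175 199 265 375 346 238 169 140 135 132 110  69  37  24  23]
 [141 148 173 179 198 262 258 192 146 135 136 135 122  79  36  24  22]
 [156 171 200 174 135 181 233 203 150 132 136 134 128  87  43  21  25]
 [208 220 239 189 129 165 244 222 156 137 135 138 129  89  41  24  26]
 [253 258 250 191 124 156 233 220 157 138 138 135 131  94  37  25  21]
 [262 2
[... 825 characters left out ...]
60 138 102  58  28]
 [265 265 265 267 294 308 306 316 326 319 275 215 170 142 110  59  32]
 [264 266 263 270 287 295 280 300 326 316 271 213 169 139 107  64  28]
 [266 264 265 267 276 259 225 242 263 258 227 182 152 137 112  69  38]
 [261 262 258 267 280 249 176 149 161 171 159 150 143 135 115  76  31]
 [290 299 304 327 348 293 184 118 124 138 138 138 139 138 127  82  35]
 [414 436 446 474 479 375 211 117 127 142 136 138 139 136 130  88  37]]
foot yaw 5.077462674356384 y@508 -73.33291755682566 y@523 -71.91129911466459
[[563.8, -67.5], [560.9, -68.8], [558.0, -69.4], [555.1, -69.6], [552.2, -69.4], [549.3, -69.3], [546.4, -69.1], [543.5, -69.6], [540.6, -71.4], [537.7, -70.7], [534.8, -70.5]]
```

arm_command:
  series: [0,0,0.08,0,0,0,-0.4,0.08,0,0,0,-0.8,0.08,0,0,0,-1.1,0.08,0,0,0,-1.4,0.08,0,0]

```text
clock: 15.08
eef_pos: [558.8, -82.4, 183.1]
tool_rot: [-3.142, 0.0, 0.125]
force: [0.5, -0.5, -2.0]
width: 19.6
gripper_force: 59.9
```

arm_command:
  series: [0,-0.2,0,0,0,0,-0.4,0,0,0,0,-0.6,0,0,0,0,-0.8,0,0,0,0,-0.8,0,0,0]

```text
clock: 15.5
eef_pos: [551.0, -83.4, 183.1]
tool_rot: [-3.142, 0.0, 0.125]
force: [-0.5, -0.3, -1.4]
width: 19.9
gripper_force: 59.9
```

Run:
```python
from foot import *
```

```text
t 15.55 pos [551.4 -83.4 183.2] yaw 7.17 F [-0.9   0.02 -1.76] w 19.9 rp [ 3.1415 -0.    ]
[[115 109  94  97 123 113  72  56  52  76 117 142 113  74  57  51  46]
 [194 203 169 123 112 107  94  90 102 130 201 261 231 150 105  87  71]
 [252 259 230 191 184 190 178 171 184 203 251 308 280 200 158 142 127]
 [265 263 239 224 225 238 233 233 240 245 254 287 273 221 192 183 171]
 [262 259 244 224 225 241 253 252 253 250 246 260 262 228 195 185 184]
 [264 265 260 243 228 245 257 257 249 239 235 242 250 230 208 207 211]
 [263 267 269 248 231 245 252 246 235 229 226 229 223 213 221 247 260]
 [265 263 266 246 227 238 246 236 225 222 233 233 198 165 182 216 235]
 [266 262 263 247 228 234 247 238 233 234 244 237 192 119  92 110 119]
 [253 237 241 237 224 253 309 294 247 244 249 244 203 120  51  19  27]
 [211 193 207 221 224 287 401 362 248 224 247 248 222 146  61  23  19]
 [156 156 186 211 215 305 448 399 241 190 224 237 215 136  56  28  23]
 [142 145 174 204 220 314 459 415 263 188 191 194 169 103  44  23  15]
 [137 140 163 195 219 313 455 413 283 213 178 152 138  93  46  24  13]
 [139 143 152 1
[... 563 characters left out ...]
270 270 236 225 290 327 334 330 280 199 150 130  88  40  17]
 [264 267 265 261 241 230 290 329 331 329 273 196 154 135  94  42  26]
 [266 266 267 262 240 233 284 327 333 323 266 196 153 135  95  53  26]
 [264 266 268 262 246 230 260 312 328 321 272 207 159 137  99  59  22]
 [266 264 266 261 255 230 245 304 333 321 276 217 168 142 109  66  28]
 [269 269 266 269 266 235 235 293 327 318 275 216 168 135 106  61  26]
 [267 264 263 267 270 231 205 241 263 264 230 184 154 138 116  71  34]
 [265 261 262 270 283 243 196 171 164 170 160 146 142 139 121  71  36]
 [293 302 305 329 350 300 225 170 143 138 140 139 140 140 131  86  43]
 [418 436 444 478 477 378 255 194 159 141 137 140 137 137 127  91  46]]
```

The stand-off's near end hasn't moved (row 224), while the tip is now about 9 mm past its far face, so the tip is in the hole. I'll keep pushing in.

arm_command:
  series: [0,-0.3,0,0,0,0,-0.6,0,0,0,0,-0.9,0,0,0,0,-1.2,0,0,0,0,-1.2,0,0,0]

```text
clock: 15.97
eef_pos: [538.7, -85.0, 183.1]
tool_rot: [-3.142, 0.001, 0.125]
force: [-0.3, 0.2, -0.9]
width: 20.0
gripper_force: 59.9
```

arm_command:
  series: [0,-0.2,0,0,0,0,-0.4,0,0,0,0,-0.6,0,0,0,0,-0.8,0,0,0,0,-0.9,0,0,0]

```text
clock: 16.38
eef_pos: [530.3, -86.0, 183.1]
tool_rot: [3.142, 0.0, 0.125]
force: [-0.1, 0.2, -1.3]
width: 19.8
gripper_force: 59.9
```

Run:
```python
from foot import *
```

```text
t 16.43 pos [530.2 -86.  183.1] yaw 7.16 F [ 0.01  0.43 -2.11] w 19.6 rp [-3.1416e+00  3.0000e-04]
[[143 115 113 173 252 240 182 170 180 171 133  84  52  44  63  88 141]
 [208 185 179 213 246 245 224 225 237 226 173  95  54  44  57  76 112]
 [306 259 240 249 254 255 256 254 258 244 186 102  54  39  56  73  95]
 [363 307 265 255 260 256 257 255 251 231 175 101  54  42  47  61  81]
 [380 315 263 252 249 244 230 219 206 181 139  87  49  40  48  53  72]
 [348 290 227 209 202 195 171 151 129 113  87  66  55  38  41  44  60]
 [264 212 158 135 142 171 143  95  77  73  69  62  53  50  49  47  45]
 [173 147 111  96 160 233 198 106  67  74  68  54  51  45  53  48  51]
 [144 129  95  94 178 272 237 126  68  60  62  76  76  59  45  47  43]
 [135 120  88  78 137 217 189 106  61  51  81 129 140 123  88  54  47]
 [173 156 142 116 112 137 126 104  89  90 129 190 223 211 160 107  81]
 [232 227 222 200 179 184 193 185 167 167 193 232 265 260 210 161 134]
 [262 263 263 243 225 235 252 248 232 225 225 233 255 260 227 189 176]
 [265 265 263 242 227 244 259 262 251 238 229 229 237 243 225 205 202]
 [265 2
[... 571 characters left out ...]
148 198 274 356 499 590 599 558 425 240 147 130  93  45  20]
 [144 141 143 184 261 316 433 542 541 474 359 220 150 134  94  40  19]
 [142 142 142 165 225 256 361 485 466 377 287 199 151 132  95  47  30]
 [144 143 142 150 188 209 295 406 399 335 268 205 163 138 106  54  27]
 [143 141 141 151 179 202 249 325 347 324 275 220 168 139 109  62  31]
 [142 143 140 158 180 196 229 299 331 324 274 218 168 142 109  62  32]
 [159 160 166 193 208 188 189 252 300 288 236 180 156 137 111  69  38]
 [210 213 218 241 252 203 142 166 217 209 172 148 140 139 121  79  39]
 [287 297 302 326 334 257 142 108 143 153 141 136 142 137 127  85  33]
 [418 439 448 479 473 351 178 107 127 136 140 135 137 140 129  85  39]]
```

arm_command:
  series: [0,-0.1,0,0,0,0,-0.2,0,0,0,0,-0.3,0,0,0,0,-0.3,0,0,0,0,-0.3,0,0,0]

```text
clock: 16.85
eef_pos: [527.8, -86.3, 183.2]
tool_rot: [3.142, -0.0, 0.125]
force: [0.1, 0.8, -1.3]
width: 19.7
gripper_force: 59.9
```

arm_command:
  series: [0,0,0,-0.1,0,0,0,0,-0.3,0,0,0,0,-0.5,0,0,0,0,-0.8,0,0,0,0,-1,0]

```text
clock: 17.27
eef_pos: [527.8, -86.3, 193.5]
tool_rot: [3.142, -0.0, 0.125]
force: [0.4, 0.4, -2.0]
width: 19.5
gripper_force: 59.8
```

arm_command:
  series: [0,0,0,-0.2,0,0,0,0,-0.5,0,0,0,0,-0.7,0,0,0,0,-0.9,0,0,0,0,-1,0]

```text
clock: 17.68
eef_pos: [527.8, -86.4, 203.5]
tool_rot: [3.141, -0.0, 0.125]
force: [-0.4, 1.2, -1.9]
width: 19.6
gripper_force: 59.8
```

Run:
```python
from foot import *
print(W[206:230:2,341:356,2].round(0))
```

```text
t 17.73 pos [527.9 -86.3 203.5] yaw 7.17 F [-0.35  0.45 -1.78] w 19.9 rp [ 3.1415e+00 -6.0000e-04]
[[158 142 116 114 187 267 252 194 181 190 183 147  91  54  46  54  85]
 [214 207 181 185 216 259 257 234 233 246 238 194 113  54  47  49  68]
 [300 297 260 243 249 257 257 253 254 257 252 208 124  59  40  41  58]
 [352 362 305 262 258 258 257 256 257 255 239 193 122  63  42  37  46]
 [365 381 315 261 246 243 249 234 224 214 197 152  98  59  50  42  53]
 [348 358 290 227 208 205 206 189 158 141 123  98  71  64  45  50  46]
 [275 279 221 161 134 161 208 178 110  85  79  71  64  60  45  46  44]
 [175 183 148 106  94 171 262 229 125  74  63  64  63  56  42  43  47]
 [134 146 125  98  93 177 282 254 140  68  55  56  54  51  40  40  46]
 [131 134 115  87  75 135 214 200 114  62  54  62  87  97  95  70  51]
 [169 163 144 114  96 111 129 120  98  82  78 111 153 197 197 153  98]
 [230 227 220 196 177 180 188 179 175 162 148 174 210 241 255 213 153]
 [259 259 261 242 224 237 249 243 238 219 203 210 223 235 253 231 190]
 [265 267 263 243 231 246 259 257 254 237 222 225 217 205 217 213 201]
 [262 2
[... 1532 characters left out ...]
.   9.  15.  14.  43.  42.  53.  45.  42.  11.  13.
   34.]
 [114. 116. 117. 111.  nan  45.  52.  49.  46.  47.  49.  44.  16.  15.
   31.]
 [112. 114. 114. 114.  14.  44.  47.  48.  49.  49.  48.  48.  12.  10.
   25.]
 [113. 113. 116. 117.  10.  40.  51.  44.  52.  51.  51.  46.  15.  11.
   23.]
 [113. 112. 114. 115.  11.  40.  47.  51.  49.  50.  50.  47.  46.  12.
   19.]
 [114. 111. 113. 113.  14.  42.  45.  50.  50.  53.  48.  48.  42.  14.
   12.]
 [110. 115. 115. 116. 110.  11.  10.  35.  13.  47.  15.  14.  11.  16.
   12.]
 [114. 112. 114. 115. 117.  11.  18.   9.  14.  15.  11.  10.  14.  12.
   13.]
 [118. 115. 116. 112. 116.  15.  15.  14.  17.  16.  10.  12.  14.  12.
   11.]]
```

The stand-off's top now reads z≈49, up from 31, so it is hanging on the foot. Continuing up.

arm_command:
  series: [0,0,0,-0.4,0,0,0,0,-0.9,0,0,0,0,-1.5,0,0,0,0,-2.1,0,0,0,0,-2.7,0]

```text
clock: 18.15
eef_pos: [527.9, -86.3, 231.0]
tool_rot: [3.141, -0.001, 0.125]
force: [0.8, 0.2, -2.6]
width: 19.6
gripper_force: 59.8
```

arm_command:
  series: [0,0,0,-0.7,0,0,0,0,-1.5,0,0,0,0,-2.3,0,0,0,0,-3.1,0,0,0,0,-3.9,0]

```text
clock: 18.57
eef_pos: [527.8, -86.3, 270.1]
tool_rot: [3.142, -0.0, 0.125]
force: [-0.1, -0.3, -2.5]
width: 19.9
gripper_force: 59.8
```

arm_command:
  series: [0,0,0,-0.8,0,0,0,0,-1.6,0,0,0,0,-2.4,0,0,0,0,-3.2,0,0,0,0,-4,0]

```text
clock: 18.98
eef_pos: [527.7, -86.3, 309.9]
tool_rot: [3.142, -0.0, 0.125]
force: [-0.3, -1.2, -2.0]
width: 19.6
gripper_force: 59.8
```

arm_command:
  series: [0,0,0,-0.7,0,0,0,0,-1.3,0,0,0,0,-1.7,0,0,0,0,-2,0,0,0,0,-2.1,0]

```text
clock: 19.4
eef_pos: [527.8, -86.3, 330.5]
tool_rot: [3.141, -0.0, 0.125]
force: [1.0, -0.6, -2.0]
width: 19.8
gripper_force: 59.8
```

arm_command:
  series: [0,0,0,0,0,0,0,0,0,0,0,0,0,0,0,0,0,0,0,0,0,0,0,0,0]

```text
clock: 19.82
eef_pos: [527.6, -86.3, 329.9]
tool_rot: [-3.141, 0.0, 0.125]
force: [0.9, -0.3, -1.3]
width: 20.0
gripper_force: 59.8
```

Run:
```python
from h import *
im,W=cloud("top"); shift()
p=monitor.read_state()["eef_pos"]; u,v=proj("top",[p[0]-20,p[1]+10,p[2]-152]); u,v=int(u),int(v); print(u,v)
print(W[v-9:v+10:2,u-6:u+8,2].round(0))
# dish: contour of its floor/rim by image ellipse
m=np.zeros((400,640),np.uint8)
g=cv2.cvtColor(im,cv2.COLOR_RGB2GRAY); hsv=cv2.cvtColor(im,cv2.COLOR_RGB2HSV)
m[195:260,412:478]=((hsv[...,1]<45)&(g>70))[195:260,412:478]
m=cv2.morphologyEx(m,cv2.MORPH_OPEN,np.ones((3,3)))
c=max(cv2.findContours(m,0,2)[0],key=cv2.contourArea); print(cv2.contourArea(c),cv2.fitEllipse(c),cv2.boundingRect(c))
M=viewer.camera_model("top");K=np.array(M["mtx"]);R=np.array(M["R"]);C=-R.T@np.array(M["t"])
q=[]
for uu,vv in c[:,0]:
    d=R.T@np.linalg.inv(K)@[uu,vv,1]; q.append((C+d*(20-C[2])/d[2])[:2])
print(cv2.minEnclosingCircle(np.array(q,np.float32)))
```

```text
t 19.87 pos [527.6 -86.3 329.9] yaw 7.17 F [ 0.22  0.08 -2.91] w 19.9 rp [-3.1415e+00  3.0000e-04]
355 213
[[ 10.  11.  14.  nan  10.  34.  55.  77. 219. 224. 233. 114. 114. 114.]
 [ 15.  14.  13.  15.  13. 182. 191. 194.  87. 112. 118. 118. 114. 114.]
 [ 11.  13. 174. 171. 173. 175. 175. 174. 170. 107. 118. 114. 115. 115.]
 [ 16. 170. 173. 177. 175. 173. 178. 174. 171. 172. 115. 117. 115. 117.]
 [ 13. 166. 167. 175. 174. 178. 180. 175. 171. 168. 115. 114. 113. 115.]
 [ 13.  14. 171. 176. 175. 175. 175. 178. 176. 171. 112. 115. 115. 112.]
 [ 14.  12. 169. 172. 177. 177. 177. 178. 177. 173. 111. 116. 119. 116.]
 [ 12.  15. 167. 171. 177. 175. 176. 176. 178. 177. 169. 113. 115. 115.]
 [ 16.  14. 166. 172. 173. 180. 174. 173. 168. 171. 102. 118. 116. 115.]
 [ 10.  11.  13.  10.  11.  14.  16.  37.  57.  77. 100. 114. 115. 115.]]
3854.0 ((441.7190246582031, 229.18824768066406), (61.061954498291016, 613.2548217773438), 178.7275848388672) (412, 195, 65, 65)
((486.3821105957031, -352.0631103515625), 133.73654174804688)
```

Run:
```python
from h import *
z=np.load("top.npz");im,W=z["im"],z["W"]
g=cv2.cvtColor(im,cv2.COLOR_RGB2GRAY)[190:265,405:485]; g=cv2.resize(g,None,fx=4,fy=4,interpolation=cv2.INTER_CUBIC)
c=cv2.HoughCircles(g,cv2.HOUGH_GRADIENT,2,20,param1=120,param2=40,minRadius=60,maxRadius=100)
M=viewer.camera_model("top");K=np.array(M["mtx"]);R=np.array(M["R"]);C=-R.T@np.array(M["t"])
for u,v,r in c[0][:4]:
    u,v=u/4+405-.4,v/4+190-.4; d=R.T@np.linalg.inv(K)@[u,v,1]; print((u,v,r/4),(C+d*(20-C[2])/d[2]).round(1),"r mm",r/4*(C[2]-20)/K[0,0])
s,Ws=np.load("scene.npz"),None; W2=s["W"]
for w in(W,W2):
    m=(abs(w[...,0]-488)<85)&(abs(w[...,1]+354)<85)&(w[...,2]>15)&(w[...,2]<24); q=w[m][:,:2]; ctr=np.array([488,-354.])
    for _ in range(30):
        r=np.hypot(*(q-ctr).T); k=(r>52)&(r<66); s_=np.linalg.lstsq(np.c_[2*q[k],np.ones(k.sum())],(q[k]**2).sum(1),rcond=None)[0]; ctr=s_[:2]
    print("ring",ctr.round(1),np.sqrt(s_[2]+ctr@ctr).round(1),k.sum())
```

```text
Traceback (most recent call last):
TypeError: 'NoneType' object is not subscriptable
```

Run:
```python
from h import *
W=np.load("top.npz")["W"]; W2=np.load("scene.npz")["W"]
for w in(W,W2):
    m=(abs(w[...,0]-488)<85)&(abs(w[...,1]+354)<85)&(w[...,2]>15)&(w[...,2]<24); q=w[m][:,:2]; ctr=np.array([487,-354.])
    for _ in range(30):
        r=np.hypot(*(q-ctr).T); k=(r>52)&(r<66); s_=np.linalg.lstsq(np.c_[2*q[k],np.ones(k.sum())],(q[k]**2).sum(1),rcond=None)[0]; ctr=s_[:2]
    print("ring",ctr.round(1),np.sqrt(s_[2]+ctr@ctr).round(1),k.sum())
# intensity edges along image cross through (445,226.5)
g=np.load("top.npz")["im"].astype(int).sum(2)
print(g[226,418:474]); print(g[200:254,445])
shift((470,-160,330,7.2),(480,-260,330,7.2),(488,-363,330,7.2))
```

```text
ring [ 489.4 -354.5] 58.6 187
ring [ 485.  -355.5] 58.9 204
[419 411 398 390 375 305 249 317 386 481 540 551 547 545 542 543 540 545
 541 541 542 542 539 541 541 543 540 542 544 544 543 543 544 544 543 544
 544 545 545 545 545 547 544 473 386 346 336 363 437 435 383 367 367 369
 375 382]
[416 416 405 383 381 412 385 321 332 420 501 534 537 538 543 538 534 531
 533 532 535 536 536 536 542 541 542 545 541 533 533 544 551 551 552 552
 549 547 549 550 554 556 550 512 430 356 366 346 312 341 359 359 368 387]
t 19.87 pos [527.6 -86.3 329.9] yaw 7.17 F [ 0.22  0.08 -2.91] w 19.9 rp [-3.1415e+00  3.0000e-04]
(470, -160, 330, 7.2) -> [-6.64  6.59 -0.01] roll -0.03
(480, -260, 330, 7.2) -> [-0.26 10.05  0.  ] roll 0.0
(488, -363, 330, 7.2) -> [-0.5  10.32  0.  ] roll 0.0
```

arm_command:
  series: [0,-0.08,0.3,0,0,0,-0.25,0.9,0,0,0,-0.47,1.7,0,0,0,-0.75,2.7,0,0,0,-1.06,3.8,0,0]

```text
clock: 20.28
eef_pos: [521.7, -126.7, 330.2]
tool_rot: [3.141, 0.0, 0.125]
force: [-0.9, -0.7, -2.1]
width: 20.0
gripper_force: 59.8
```

arm_command:
  series: [0,-0.33,1.2,0,0,0,-0.73,2.6,0,0,0,-1.14,4.1,0,0,0,-1.59,5.7,0,0,0,-2.04,7.3,0,0]

```text
clock: 20.7
eef_pos: [510.2, -202.4, 330.2]
tool_rot: [3.141, 0.0, 0.124]
force: [-0.8, -0.4, -2.1]
width: 19.6
gripper_force: 59.8
```

arm_command:
  series: [0,-0.45,1.6,0,0,0,-0.89,3.2,0,0,0,-1.34,4.8,0,0,0,-1.79,6.4,0,0,0,-2.2,7.9,0,0]

```text
clock: 21.12
eef_pos: [497.8, -283.9, 330.1]
tool_rot: [3.141, 0.0, 0.123]
force: [-0.7, 0.4, -1.4]
width: 19.9
gripper_force: 59.8
```

arm_command:
  series: [0,-0.39,1.4,0,0,0,-0.75,2.7,0,0,0,-1.09,3.9,0,0,0,-1.37,4.9,0,0,0,-1.62,5.8,0,0]

```text
clock: 21.53
eef_pos: [489.6, -342.3, 330.0]
tool_rot: [-3.142, 0.0, 0.124]
force: [0.3, 0.2, -2.2]
width: 19.5
gripper_force: 59.8
```

arm_command:
  series: [0,-0.22,0.8,0,0,0,-0.39,1.4,0,0,0,-0.53,1.9,0,0,0,-0.61,2.2,0,0,0,-0.65,2.34,0,0]

```text
clock: 21.95
eef_pos: [486.5, -365.3, 330.1]
tool_rot: [-3.142, 0.0, 0.125]
force: [0.1, 0.2, -1.0]
width: 19.5
gripper_force: 59.8
```

```bash
cat > chk.py <<'E'
from h import *
for n in("top","scene"):
    im,W=cloud(n); np.savez("c_"+n,im=im,W=W); p=np.array(monitor.read_state()["eef_pos"])
    o=W-p; m=(abs(o[...,0]+20)<32)&(abs(o[...,1]-13)<30)&(o[...,2]<-128)&(o[...,2]>-185)&(W[...,2]>8); q=W[m]; print(n,m.sum(),np.nanmean(q,0).round(1),np.percentile(q,[3,97],axis=0).round(1).tolist())
shift((486.4,-365.1,200,7.2),(486.4,-365.1,180,7.2))
E
python3 chk.py
```

```text
top 133 [ 466.3 -351.4  174.3] [[449.0, -362.5, 165.1], [484.5, -343.0, 190.1]]
scene 122 [ 459.4 -356.4  172.4] [[444.1, -364.9, 159.2], [480.6, -348.3, 195.9]]
t 22.05 pos [ 486.6 -364.9  330.1] yaw 7.18 F [ 0.06 -0.19 -1.7 ] w 19.5 rp [-3.1414e+00 -1.0000e-04]
(486.4, -365.1, 200, 7.2) -> [-0.02  0.02 13.01] roll -0.02
(486.4, -365.1, 180, 7.2) -> [ 0. -0.  2.] roll 0.0
```

The stand-off is still on the hook, over the dish at about (465,−354). Lowering.

arm_command:
  series: [0,0,0,0.3,0,0,0,0,0.8,0,0,0,0,1.5,0,0,0,0,2.3,0,0,0,0,3.1,0]

```text
clock: 22.47
eef_pos: [486.3, -364.7, 298.0]
tool_rot: [-3.141, 0.0, 0.125]
force: [-0.0, 0.2, -2.2]
width: 19.9
gripper_force: 59.8
```

arm_command:
  series: [0,0,0,0.9,0,0,0,0,1.9,0,0,0,0,2.9,0,0,0,0,3.9,0,0,0,0,4.9,0]

```text
clock: 22.88
eef_pos: [486.3, -365.0, 248.9]
tool_rot: [-3.141, 0.0, 0.125]
force: [0.9, -0.2, -2.1]
width: 19.7
gripper_force: 59.8
```

arm_command:
  series: [0,0,0,1,0,0,0,0,1.9,0,0,0,0,2.7,0,0,0,0,3.5,0,0,0,0,4.2,0]

```text
clock: 23.3
eef_pos: [486.5, -365.0, 207.3]
tool_rot: [-3.142, 0.0, 0.125]
force: [-0.1, 0.2, -2.1]
width: 20.0
gripper_force: 59.8
```

arm_command:
  series: [0,0,0,0.6,0,0,0,0,1.1,0,0,0,0,1.6,0,0,0,0,2,0,0,0,0,2.2,0]

```text
clock: 23.72
eef_pos: [486.3, -364.9, 185.6]
tool_rot: [-3.141, 0.0, 0.125]
force: [-0.1, 0.6, -2.3]
width: 19.6
gripper_force: 59.8
```

```bash
python3 chk.py
```

```text
top 129 [ 461.  -351.2   25.3] [[436.6, -377.2, 8.3], [484.0, -327.3, 42.3]]
scene 124 [ 457.8 -355.4   26.5] [[436.8, -369.0, 10.3], [480.4, -341.5, 48.3]]
t 23.82 pos [ 486.3 -364.9  185.8] yaw 7.17 F [ 0.33 -0.85 -2.43] w 19.6 rp [-3.1413e+00  4.0000e-04]
(486.4, -365.1, 200, 7.2) -> [ 0.01  0.02 -1.42] roll -0.03
(486.4, -365.1, 180, 7.2) -> [ 0. -0.  2.] roll 0.0
```

arm_command:
  series: [0,0,0,0.15,0,0,0,0,0.3,0,0,0,0,0.45,0,0,0,0,0.6,0,0,0,0,0.75,0]

```text
clock: 24.23
eef_pos: [486.5, -365.0, 178.6]
tool_rot: [3.141, -0.0, 0.125]
force: [0.1, -0.1, -2.4]
width: 19.9
gripper_force: 59.8
```

arm_command:
  series: [0,0,0,0.1,0,0,0,0,0.2,0,0,0,0,0.3,0,0,0,0,0.38,0,0,0,0,0.38,0]

```text
clock: 24.65
eef_pos: [486.5, -365.0, 174.7]
tool_rot: [-3.142, -0.0, 0.125]
force: [-0.2, 0.1, -1.1]
width: 19.8
gripper_force: 59.9
```

arm_command:
  series: [0,0,0,0,0,0,0,0,0,0,0,0,0,0,0,0,0,0,0,0,0,0,0,0,0]

```text
clock: 25.07
eef_pos: [486.5, -365.1, 174.9]
tool_rot: [3.142, -0.0, 0.125]
force: [0.8, 0.4, -1.1]
width: 19.8
gripper_force: 59.9
```

```bash
python3 chk.py
```

```text
top 118 [ 460.5 -352.    18.7] [[436.6, -379.3, 8.6], [484.7, -327.3, 27.9]]
scene 110 [ 459.5 -355.3   19.9] [[438.3, -364.8, 9.4], [480.7, -344.6, 41.8]]
t 25.17 pos [ 486.5 -365.   174.9] yaw 7.17 F [-0.27 -0.21 -1.06] w 19.2 rp [ 3.1415e+00 -1.0000e-04]
(486.4, -365.1, 200, 7.2) -> [-0.01  0.   -2.51] roll -0.03
(486.4, -365.1, 180, 7.2) -> [ 0. -0.  2.] roll 0.0
```

arm_command:
  series: [0,0.2,0,0,0,0,0.5,0,0,0,0,0.8,0,0,0,0,1,0,0,0,0,1.2,0,0,0]

```text
clock: 25.58
eef_pos: [498.8, -363.3, 174.7]
tool_rot: [-3.141, -0.0, 0.125]
force: [0.3, -0.9, -0.9]
width: 19.7
gripper_force: 59.9
```

```bash
cat > so.py <<'E'
from h import *
shift()
im,W=cloud("top"); q=W[...,2]
m=(abs(W[...,0]-462)<38)&(abs(W[...,1]+354)<22)&(q>12)&(q<40); P=W[m]; print(m.sum(),np.nanmean(P,0).round(1),np.percentile(P,[5,95],axis=0).round(1).tolist())
g=im.astype(int).sum(2); print(g[218:250:2,434:456])
E
python3 so.py
```

```text
t 25.58 pos [ 498.8 -363.3  174.7] yaw 7.19 F [ 0.34 -0.93 -0.93] w 19.7 rp [-3.1415e+00 -1.0000e-04]
117 [ 460.  -352.2   19.9] [[430.9, -367.8, 13.5], [492.0, -342.2, 25.0]]
[[510 492 477 470 469 471 471 473 472 472 470 473 473 475 477 475 478 479
  478 478 479 482]
 [478 475 475 475 475 473 475 472 474 475 475 477 475 476 481 479 476 473
  470 467 466 457]
 [475 476 475 475 474 476 474 475 474 464 453 435 420 405 396 383 361 342
  332 333 330 321]
 [480 478 479 478 480 478 478 461 402 352 335 351 374 389 403 409 420 443
  462 472 472 475]
 [484 479 482 479 480 480 467 393 324 378 380 405 458 461 425 392 398 436
  465 468 472 470]
 [478 474 476 478 477 480 476 449 380 396 414 376 324 275 248 235 238 257
  272 275 272 276]
 [481 478 479 480 472 430 377 351 335 365 451 482 446 335 242 230 231 235
  233 232 230 233]
 [489 489 489 488 483 449 350 274 263 289 387 372 291 237 226 234 238 240
  242 241 242 240]
 [477 464 429 388 329 280 253 228 207 206 248 255 238 233 229 232 238 242
  243 242 243 242]
 [305 273 250 240 238 237 235 226 207 203 224 239 239 234 225 230 239 239
  241 242 239 244]
 [234 234 238 239 239 241 237 215 204 199 209 232 237 232 219 224 236 240
  242 241 239 239]
 [232 233 240 241 239 239 242 227 221 212 214 230 240 241 238 240 242 241
  241 238 233 229]
 [258 208 209 217 234 248 255 253 246 238 239 239 236 242 239 238 231 226
  227 219 217 221]
 [225 214 251 296 314 319 327 318 295 275 242 216 208 202 200 198 194 193
  208 221 225 234]
 [330 310 307 277 253 267 278 301 336 335 281 217 197 198 205 210 219 231
  238 252 254 247]
 [357 365 367 358 341 310 284 273 243 205 181 173 197 218 234 240 239 237
  240 232 233 233]]
```

```bash
cat > so2.py <<'E'
from h import *
shift()
for n,zl in(("top",17),("scene",13)):
    im,W=cloud(n); D=W-[487,-354.5,0]
    m=(np.hypot(D[...,0],D[...,1])<46)&(W[...,2]>zl)&(W[...,2]<26)
    c,l,s,ce=cv2.connectedComponentsWithStats(m.astype(np.uint8))
    for i in range(1,c):
        if s[i,4]>8: P=W[l==i]; r=cv2.minAreaRect(P[:,:2].astype(np.float32)); print(n,s[i,4],P.mean(0).round(1),"z95",np.percentile(P[:,2],95).round(1),np.round(r[0],1),np.round(r[1],1),round(r[2],1))
E
python3 so2.py
```

```text
t 25.63 pos [ 499.3 -363.2  174.8] yaw 7.2 F [ 0.49 -0.47 -0.26] w 19.3 rp [-3.1416e+00 -6.0000e-04]
top 62 [ 465.6 -352.4   21.4] z95 24.8 [ 465.2 -353.5] [29.5 17.9] 3.3
scene 84 [ 462.2 -355.9   19. ] z95 23.8 [ 469.7 -356.9] [19.1 50.8] 88.6
```

arm_command:
  series: [0,0.3,0,0,0,0,0.6,0,0,0,0,0.8,0,0,0,0,0.9,0,0,0,0,0.9,0,0,0]

```text
clock: 26.15
eef_pos: [507.7, -362.2, 174.8]
tool_rot: [-3.142, -0.0, 0.126]
force: [0.3, -0.1, -1.9]
width: 19.5
gripper_force: 59.9
```

```bash
python3 so2.py
```

```text
t 26.15 pos [ 507.7 -362.2  174.8] yaw 7.19 F [ 0.31 -0.13 -1.86] w 19.5 rp [-3.1415e+00 -2.0000e-04]
top 65 [ 465.2 -352.2   21.5] z95 24.2 [ 465.1 -351.6] [28.8 19.7] 1.2
scene 85 [ 463.1 -355.5   19. ] z95 23.6 [ 473.  -353.1] [59.7 20.4] 4.4
```

The stand-off stays put at x≈465 while the hook withdraws. I'll finish withdrawing, then lift.

arm_command:
  series: [0,0.4,0,0,0,0,0.8,0,0,0,0,1.2,0,0,0,0,1.6,0,0,0,0,2,0,0,0]

```text
clock: 26.67
eef_pos: [527.8, -359.7, 174.8]
tool_rot: [-3.142, -0.0, 0.125]
force: [-0.4, -0.7, -1.2]
width: 19.5
gripper_force: 59.9
```

arm_command:
  series: [0,0.1,0,0,0,0,0.2,0,0,0,0,0.2,0,0,0,0,0.2,0,0,0,0,0.2,0,0,0]

```text
clock: 27.08
eef_pos: [528.8, -359.8, 174.8]
tool_rot: [3.142, 0.0, 0.125]
force: [0.1, -0.8, -0.8]
width: 19.8
gripper_force: 59.9
```

```bash
python3 so2.py
```

```text
t 27.08 pos [ 528.8 -359.8  174.8] yaw 7.15 F [ 0.15 -0.83 -0.83] w 19.8 rp [3.1416e+00 3.0000e-04]
top 63 [ 464.6 -352.1   21.3] z95 24.4 [ 465.2 -353.3] [28.9 17.6] 0.1
scene 90 [ 467.7 -354.6   18.6] z95 22.7 [ 484.  -353.5] [81.8 19.5] 2.1
```

arm_command:
  series: [0,0,0,-0.3,0,0,0,0,-0.9,0,0,0,0,-1.7,0,0,0,0,-2.7,0,0,0,0,-4,0]

```text
clock: 27.6
eef_pos: [529.0, -359.6, 215.7]
tool_rot: [-3.141, 0.0, 0.125]
force: [-0.1, 0.4, -1.7]
width: 19.8
gripper_force: 59.9
```

arm_command:
  series: [0,0,0,-3,0,0,0,0,-6,0,0,0,0,-9.5,0,0,0,0,-13,0,0,0,0,-15.5,0]

```text
clock: 28.02
eef_pos: [529.7, -360.2, 374.9]
tool_rot: [3.138, -0.004, 0.125]
force: [0.4, -0.2, -0.8]
width: 19.7
gripper_force: 59.9
```

```bash
python3 so2.py
python3 - <<'E'
from h import *
shift((430,-200,368,2.66),(425,-20,368,2.66),(425,160,368,2.66),(437.6,323.4,368,2.66),(437.6,323.4,192.7,2.66))
E
```

```text
t 28.02 pos [ 529.7 -360.2  374.9] yaw 7.16 F [ 0.41 -0.24 -0.77] w 19.7 rp [ 3.138  -0.0043]
top 68 [ 465.5 -351.8   21.1] z95 24.5 [ 465.3 -352.4] [30.9 16.1] 7.5
scene 71 [ 459.  -356.4   19.4] z95 23.0 [ 460.2 -354.7] [37.4 16.9] 4.2
t 28.12 pos [ 531.3 -361.4  376.8] yaw 7.16 F [ 0.32  0.27 -1.21] w 19.9 rp [ 3.1339 -0.0092]
(430, -200, 368, 2.66) -> [ -8.04 -17.27   0.88] roll 4.5
(425, -20, 368, 2.66) -> [  0.34 -18.    -0.  ] roll 0.0
(425, 160, 368, 2.66) -> [  0.84 -17.98  -0.  ] roll 0.0
(437.6, 323.4, 368, 2.66) -> [  2.02 -16.26  -0.  ] roll 0.0
(437.6, 323.4, 192.7, 2.66) -> [ 0.   -0.   17.53] roll 0.0
```

The stand-off rests in the dish. Carrying the hook back.

arm_command:
  series: [0,-1.2,-2.5,0.2,0.9,0,-2.8,-6,0.4,1.8,0,-4.5,-9.7,0.6,2.7,0,-6.3,-13.5,0.8,3.6,0,-8,-17.2,0.8,4.5]

```text
clock: 28.53
eef_pos: [426.2, -197.2, 361.2]
tool_rot: [-3.141, 0.001, 0.045]
force: [0.6, 1.4, -0.6]
width: 19.3
gripper_force: 59.9
```

arm_command:
  series: [0,0,-3.6,0,0,0,0.1,-7.2,0,0,0,0.2,-10.8,0,0,0,0.3,-14.4,0,0,0,0.3,-18,0,0]

```text
clock: 28.95
eef_pos: [422.2, -17.4, 362.1]
tool_rot: [3.141, -0.001, 0.046]
force: [1.0, 1.8, -1.5]
width: 19.5
gripper_force: 59.9
```

arm_command:
  series: [0,0.2,-3.6,0,0,0,0.3,-7.2,0,0,0,0.5,-10.8,0,0,0,0.7,-14.4,0,0,0,0.8,-18,0,0]

```text
clock: 29.37
eef_pos: [421.9, 162.6, 362.0]
tool_rot: [3.141, -0.0, 0.046]
force: [1.0, -0.2, -1.0]
width: 19.9
gripper_force: 59.9
```

arm_command:
  series: [0,0.4,-3.8,0,0,0,0.9,-7.6,0,0,0,1.4,-11.2,0,0,0,1.8,-14.2,0,0,0,2,-16.2,0,0]

```text
clock: 29.78
eef_pos: [434.0, 327.4, 361.6]
tool_rot: [-3.14, 0.001, 0.05]
force: [-0.2, -0.2, -1.1]
width: 19.9
gripper_force: 59.9
```

Run:
```python
from h import *
shift((437.6,323.4,215,2.66),(437.6,323.4,192.7,2.66))
```

```text
t 29.78 pos [434.  327.4 361.6] yaw 2.85 F [-0.23 -0.19 -1.05] w 19.9 rp [-3.1401e+00  6.0000e-04]
(437.6, 323.4, 215, 2.66) -> [ 0.34  0.42 14.66] roll 0.19
(437.6, 323.4, 192.7, 2.66) -> [ 0.   -0.    2.23] roll 0.0
```

arm_command:
  series: [0,0.2,0.2,2.5,0,0,0.2,0.2,5.5,0,0,0.2,0.2,8.5,0,0,0.2,0.2,11.5,0,0,0.2,0.2,14,0]

```text
clock: 30.2
eef_pos: [436.2, 321.1, 219.9]
tool_rot: [3.14, 0.001, 0.047]
force: [0.3, 0.0, -1.7]
width: 19.9
gripper_force: 59.9
```

arm_command:
  series: [0,0,0,1,0,0,0,0,2,0,0,0,0,2.6,0,0,0,0,2.6,0,0,0,0,2.6,0]

```text
clock: 30.62
eef_pos: [437.6, 322.5, 196.7]
tool_rot: [-3.141, -0.001, 0.047]
force: [0.8, 0.3, -1.0]
width: 19.8
gripper_force: 59.9
```

arm_command:
  series: [0,0,0,0,0,0,0,0,0,0,0,0,0,0,0,0,0,0,0,0,0,0,0,0,0]

```text
clock: 31.03
eef_pos: [437.2, 322.1, 196.1]
tool_rot: [-3.141, -0.001, 0.047]
force: [-0.3, 1.1, -1.1]
width: 20.2
gripper_force: 59.9
```

Run:
```python
from h import *
shift((437.6,323.4,193,2.66),(530.7,327.9,193,2.66))
```

```text
t 31.03 pos [437.2 322.1 196.1] yaw 2.67 F [-0.27  1.07 -1.06] w 20.2 rp [-3.1413e+00 -5.0000e-04]
(437.6, 323.4, 193, 2.66) -> [ 0.05 -0.13  0.31] roll 0.01
(530.7, 327.9, 193, 2.66) -> [ 9.32 -0.02 -0.  ] roll 0.0
```

arm_command:
  series: [0,0.4,-0.13,0,0,0,1.2,-0.13,0,0,0,2.2,-0.13,0,0,0,3.2,-0.13,0,0,0,4.2,-0.13,0,0]

```text
clock: 31.45
eef_pos: [480.6, 325.1, 195.7]
tool_rot: [3.142, -0.0, 0.046]
force: [-0.5, -0.2, -1.4]
width: 19.9
gripper_force: 59.9
```

arm_command:
  series: [0,0.8,0,0,0,0,1.6,0,0,0,0,2.4,0,0,0,0,3,0,0,0,0,3.4,0,0,0]

```text
clock: 31.87
eef_pos: [513.8, 326.7, 195.7]
tool_rot: [3.142, -0.0, 0.046]
force: [-1.0, 0.5, -1.5]
width: 20.1
gripper_force: 59.9
```

arm_command:
  series: [0,0.6,0,0,0,0,1.2,0,0,0,0,1.6,0,0,0,0,1.75,0,0,0,0,1.75,0,0,0]

```text
clock: 32.28
eef_pos: [530.7, 327.6, 195.8]
tool_rot: [-3.142, -0.0, 0.046]
force: [0.1, 0.5, -1.8]
width: 19.9
gripper_force: 59.9
```

Run:
```python
from h import *
shift((530.9,328.2,183.3,2.66))
```

```text
t 32.28 pos [530.7 327.6 195.8] yaw 2.65 F [ 0.14  0.51 -1.79] w 19.9 rp [-3.1416e+00 -1.0000e-04]
(530.9, 328.2, 183.3, 2.66) -> [ 0.02 -0.06  1.25] roll -0.01
```

Lowering until the collar touches the shelf.

arm_command:
  series: [0,0,-0.05,0.3,0,0,0,-0.05,0.6,0,0,0,-0.05,0.9,0,0,0,-0.05,1.1,0,0,0,-0.05,1.1,0]

```text
clock: 32.7
eef_pos: [529.8, 327.9, 184.1]
tool_rot: [3.141, 0.001, 0.047]
force: [-0.2, -0.8, -1.4]
width: 19.5
gripper_force: 59.9
```

arm_command:
  series: [0,0,0,0.05,0,0,0,0,0.1,0,0,0,0,0.1,0,0,0,0,0.1,0,0,0,0,0.1,0]

```text
clock: 33.12
eef_pos: [530.4, 328.2, 183.9]
tool_rot: [-3.141, -0.0, 0.047]
force: [0.0, -0.2, -1.3]
width: 20.0
gripper_force: 59.9
```

arm_command:
  series: [0,0,0,0.05,0,0,0,0,0.1,0,0,0,0,0.1,0,0,0,0,0.1,0,0,0,0,0.1,0]

```text
clock: 33.53
eef_pos: [530.6, 328.3, 183.3]
tool_rot: [-3.141, -0.001, 0.047]
force: [-0.1, 0.6, 2.6]
width: 19.9
gripper_force: 60.3
```

The collar is on the shelf. Releasing part-way, to stay clear of the screwdrivers, then rising.

arm_command:
  series: [10,0,0,0,0,25,0,0,0,0,32,0,0,0,0,40,0,0,0,0,40,0,0,0,0]

```text
clock: 33.95
eef_pos: [530.2, 327.9, 182.5]
tool_rot: [3.141, 0.0, 0.047]
force: [-1.3, 0.9, 0.1]
width: 34.4
gripper_force: 0.0
```

arm_command:
  series: [40,0,0,0,0,40,0,0,-0.3,0,40,0,0,-0.8,0,40,0,0,-1.5,0,40,0,0,-2.3,0]

```text
clock: 34.37
eef_pos: [530.4, 328.1, 206.5]
tool_rot: [-3.142, -0.0, 0.047]
force: [0.6, -0.3, 0.1]
width: 33.9
gripper_force: 0.0
```

arm_command:
  series: [40,0,0,-1,0,40,0,0,-2.5,0,40,0,0,-4,0,40,0,0,-6,0,40,0,0,-8,0]

```text
clock: 34.78
eef_pos: [530.3, 328.1, 287.6]
tool_rot: [-3.141, -0.0, 0.047]
force: [0.2, 0.4, -0.1]
width: 34.1
gripper_force: 0.0
```

arm_command:
  series: [40,-1,2,-2,0,40,-3,5,-3,0,40,-6,8,-4,0,40,-9,11,-5,0,40,-12,14,-5,0]

```text
clock: 35.2
eef_pos: [419.8, 185.5, 338.1]
tool_rot: [-3.14, -0.004, 0.047]
force: [0.4, -0.9, 0.4]
width: 34.1
gripper_force: 0.0
```

arm_command:
  series: [40,0,2,0,0,40,0,4,0,0,40,0,4,0,0,40,0,4,0,0,40,0,4,0,0]

```text
clock: 35.62
eef_pos: [422.1, 147.0, 336.5]
tool_rot: [-3.141, -0.001, 0.047]
force: [-0.7, -0.0, -1.6]
width: 34.4
gripper_force: 0.0
```

```bash
python3 so2.py
python3 - <<'E'
from h import *
im,W=cloud("top"); Z=W[...,2]
m=np.zeros(Z.shape,bool); m[190:215,176:200]=1; q=W[m&(Z>221)]; print("handle now",np.percentile(q,[3,97],axis=0).round(1).tolist(),len(q))
W0=np.load("top.npz")["W"]; d=np.nanmax(abs(W[188:216,176:202,2]-W0[188:216,176:202,2])>15); print("changed px in rack window",(abs(W[188:216,176:202,2]-W0[188:216,176:202,2])>15).sum())
im2,W2=cloud("scene"); W02=np.load("scene.npz"); D=np.linalg.norm(im2.astype(int)-W02["im"],axis=2)[135:210,190:260]; print("scene diff px",(D>60).sum())
for nm,x,y in(("can",640,-340),):
    for w in(W0,W):
        k=(abs(w[...,0]-x)<60)&(abs(w[...,1]-y)<60)&(w[...,2]>100); print(nm,np.nanmean(w[k],0).round(1))
E
```

```text
t 35.62 pos [422.1 147.  336.5] yaw 2.7 F [-0.69 -0.   -1.56] w 34.4 rp [-3.1405e+00 -1.3000e-03]
top 63 [ 465.6 -352.1   21.6] z95 24.8 [ 465.3 -353.3] [31. 16.] 11.0
scene 72 [ 458.6 -356.3   19.4] z95 23.9 [ 459.1 -355.6] [34.1 18.7] 0.0
handle now [[450.5, 145.9, 222.6], [538.0, 336.1, 751.0]] 226
changed px in rack window 201
scene diff px 286
can [ 624.1 -321.2  122.1]
can [ 624.3 -321.3  122. ]
```

arm_command:
  series: [40,0,3,0,0,40,0,7,0,0,40,0,11,0,0,40,0,15,0,0,40,0,18,0,0]

```text
clock: 36.23
eef_pos: [430.2, -36.6, 335.7]
tool_rot: [3.141, 0.0, 0.045]
force: [0.9, -0.2, 0.2]
width: 34.1
gripper_force: 0.0
```

arm_command:
  series: [40,0,2,0,0,40,0,3,0,0,40,0,3,0,0,40,0,3,0,0,40,0,3,0,0]

```text
clock: 36.65
eef_pos: [431.8, -61.6, 335.6]
tool_rot: [-3.141, 0.0, 0.05]
force: [0.3, -0.1, -0.5]
width: 34.2
gripper_force: 0.0
```

Run:
```python
from h import *
shift()
for n,lo in(("top",221),("scene",165)):
    for w in(np.load(n+".npz")["W"],cloud(n)[1]):
        o=w-[530.5,328.5,0]; k=(abs(o[...,0])<25)&(abs(o[...,1])<25)&(w[...,2]>lo)&(w[...,2]<235); q=w[k]; print(n,len(q),q.mean(0).round(1),q[:,2].max().round(1), "low/high slice", q[q[:,2]<190].mean(0).round(1) if n=="scene" else "", q[q[:,2]>205].mean(0).round(1))
```

```text
t 36.65 pos [431.8 -61.6 335.6] yaw 2.85 F [ 0.33 -0.05 -0.53] w 34.2 rp [-3.1406e+00  2.0000e-04]
top 84 [530.5 328.1 226.1] 230.1 low/high slice  [530.5 328.1 226.1]
top 83 [529.1 328.  226. ] 230.8 low/high slice  [529.1 328.  226. ]
scene 173 [522.1 324.5 198. ] 227.7 low/high slice [520.6 324.2 177.7] [523.1 325.3 217.3]
scene 175 [520.9 323.7 198. ] 229.8 low/high slice [520.3 323.5 177.6] [521.6 325.  217.5]
```

The hook hangs within about 1.5 mm of its starting position and upright, and the stand-off lies in the dish. Handing in.

```bash
python3 -c "
from cell import workorder
print(workorder.finish_job())"
```

```text
the job is handed in; nothing more can be done
None
```

The job is handed in: the stand-off lies in the parts dish about 22 mm from its centre, and the hook hangs back in its slot within about 1.5 mm of where it started; no verdict came back.

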